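# Change the load of the cup dryer

## Robot

A 7-joint arm with a two-finger parallel gripper is mounted at the origin on a cart in front of the work surface, level with it; the furniture and walls round the work are solid. World frame = base frame: x ahead of the robot, y to its left, z up, the work surface at z = 0. Lengths are in m, angles in rad, forces in N, time in s.
With the tool pointing down it reaches from about 0.4 to 0.85 m from the base axis. Payload 10.4 kg.
Tool frame: the origin (TCP) lies at the very end of the fingers, on their centre line; the grasp point (between the pads) lies bot.hold_point_z behind it (bot.hold_point_z is the distance from the TCP to the grasp point, in m); z points along the fingers, y is the direction in which the jaws open and shut (so a half turn about z gives the same grasp; the last joint's range is limited). The gripper opens to 87 mm and grips with 3 to 60 N. Pads are 19 mm wide; open, the fingers measure 117 mm over their backs; the gripper's body (75 mm by 190 mm) begins 51 mm behind the grasp point.
Start: joints at [1.186, 0.332, -0.065, 1.46, 0.022, 1.35, -0.088], TCP at [0.221, -0.585, 0.223] pointing down, gripper open.
Joint ranges: [-2.6, 2.6], [-0.5, 2.12], [-1.47, 1.34], [0.16, 2.42], [-1.27, 4.41], [0.06, 2.06], [-2.6, 2.6]. Speed limits (rad/s): [2.22, 2.22, 2.79, 2.79, 3.14, 3.14, 3.14].

## Interface

Orientations are given as a rotation vector (axis times angle).
In Python, from workcell import bot gives the robot as it stands. The module is installed in compiled form; this text tells all that it offers.
- The arm moves only by the shell command python3 -m handwheel 'ROWS' [OPENING] [FORCE]. ROWS is JSON, a list of rows, each a list of 6 numbers: the shift along the tool's x, y, z normalised to -1 to 1, where 1 is 30 mm, then the turn, a rotation vector about the tool's x, y, z normalised to -1 to 1, where 1 is 0.08 rad. A call has 1 to 5 rows; each row shifts and turns the pose as measured when the row begins, along the tool's axes as they then stand; what a row does not reach is not made up. A row lasts 1/12 s, in which the tool goes at most 41.7 mm and 7.16 degrees, less where a joint would pass 70% of its speed; a pose out of reach is approached as far as the arm can. A call with a number of a shift or a turn outside -1 to 1 is refused whole. A call with a gripper value outside its range is refused whole. OPENING is the opening, from 0 (shut) to 1 (fully open), set as the call begins (- or left out, the last holds). The fingers move at their own pace and stop on an object; FORCE is the grip in N (left out, the last holds). Time passes only in rows, so rows that do not move let the fingers close. It gives the time, the measured TCP pose, the force and the opening at its end, in the units of the state.
- bot.read_state(): the state, without advancing time (a new reading comes with each control period).
- bot.camera(name): name is "side" or "top" or "wrist"; returns a dict with "pixels" (400x640x3 uint8, red, green, blue), "K" (3x3 intrinsics, pixels), "R" (3x3) and "t" (3): a world point X has camera coordinates R X + t. Camera axes: x right, y down, z forward; pixel columns grow to the right and rows downward; lengths in m; the calibration is good to about 2 mm. A picture is of the moment at which its call begins. There is no depth.
- bot.close_job(): hands the job in, once; it reports no verdict.
The state is a dict: "clock": time; "qpos": joint angles; "joint_velocities": joint speeds; "tau": joint torques, N m; "position": TCP position; "eef_rot": TCP orientation; "wrist_force": force on the tool from outside, world axes, zero at the start; "torque": the same for the moment, N m; "opening": finger opening in m.
Only numpy, scipy, OpenCV 4.12 (cv2) and the standard library are available. Lean on these libraries where they do the work, as an engineer would, in place of code of your own. Each camera call takes 0.05 s, during which the arm holds its last target. There are 200 camera calls.

## Task

Change the load of the air dryer: lift each dry cup off its peg and set it, still upside down, over a post of the blue carrier tray, and lift every rinsed cup off its hook on the drip rack and put it upside down over a peg of the dryer, one cup to a peg, its rim down on the rubber ribs. When that is done, turn the dryer's timer knob clockwise as far as it goes. Leave the solvent bottle, the tape roll and the heat sink where they are.

Things in the scene. Friction and masses are not known exactly. Their poses are not given: they have to be found in the camera images.
- drip_rack: Drip rack: tray 118 x 620 mm (26 mm high) with four hooks of 8 mm bar, fixed. Origin on the bench under the hooks; x away from the robot, y left. Hook seats (low point of bar) at y = 255, 85, -85, -255 mm, z = 200 mm. From the seat the bar rises 8 mm over 26 mm to a red tip at -x; its post stands 70 mm behind. Raise a handle 11 to 18 mm, then it passes the tip towards -x.
- dryer: Air dryer: white blower box 112 x 464 x 56 mm (its steel deck is the top), fixed to the bench in front of the rack. Origin on the bench under its centre; x points away from the robot, y along its row of four air pegs (left), z up. A grey control pod with the timer knob stands at its right end, top 78 mm above the bench.
- peg_0 (a point): Air peg 0 (0 leftmost, 3 rightmost; 95 mm apart): the point on its axis at the deck, 56 mm above the bench. The peg is an upright 20 mm steel tube with a round nose, 72 mm tall above this point; three rubber ribs, 4 mm high, round its foot carry the rim of an inverted cup.
- peg_1 (a point): Air peg 1 (0 leftmost, 3 rightmost; 95 mm apart): the point on its axis at the deck, 56 mm above the bench. The peg is an upright 20 mm steel tube with a round nose, 72 mm tall above this point; three rubber ribs, 4 mm high, round its foot carry the rim of an inverted cup.
- peg_2 (a point): Air peg 2 (0 leftmost, 3 rightmost; 95 mm apart): the point on its axis at the deck, 56 mm above the bench. The peg is an upright 20 mm steel tube with a round nose, 72 mm tall above this point; three rubber ribs, 4 mm high, round its foot carry the rim of an inverted cup.
- peg_3 (a point): Air peg 3 (0 leftmost, 3 rightmost; 95 mm apart): the point on its axis at the deck, 56 mm above the bench. The peg is an upright 20 mm steel tube with a round nose, 72 mm tall above this point; three rubber ribs, 4 mm high, round its foot carry the rim of an inverted cup.
- cup_a: Rinsed stainless cup (None if absent): cylinder 50 mm outside (rolled rim 54), 44 mm inside, 95 mm long, base 3 mm thick, 110 g. Origin at the centre of its base's outside; z points from base to mouth; the wire loop handle stands out on its +y side. At the start it hangs by the handle on a hook, about level (base about 5 degrees low), handle up, base towards the rack's middle, mouth outward.
- cup_a_mouth (a point): Centre of this cup's mouth, 95 mm from its base along its z. The handle, a closed loop of 6 mm wire in the cup's y-z plane, leaves the wall 40 mm and returns 86 mm from the base; its wire is farthest out 46 mm from the base, 58 mm from the cup's axis (window 30 mm wide there). The first 36 mm from the base are free of the handle.
- cup_b: Rinsed stainless cup (None if absent): cylinder 50 mm outside (rolled rim 54), 44 mm inside, 95 mm long, base 3 mm thick, 110 g. Origin at the centre of its base's outside; z points from base to mouth; the wire loop handle stands out on its +y side. At the start it hangs by the handle on a hook, about level (base about 5 degrees low), handle up, base towards the rack's middle, mouth outward.
- cup_b_mouth (a point): Centre of this cup's mouth, 95 mm from its base along its z. The handle, a closed loop of 6 mm wire in the cup's y-z plane, leaves the wall 40 mm and returns 86 mm from the base; its wire is farthest out 46 mm from the base, 58 mm from the cup's axis (window 30 mm wide there). The first 36 mm from the base are free of the handle.
- cup_c: Rinsed stainless cup (None if absent): cylinder 50 mm outside (rolled rim 54), 44 mm inside, 95 mm long, base 3 mm thick, 110 g. Origin at the centre of its base's outside; z points from base to mouth; the wire loop handle stands out on its +y side. At the start it hangs by the handle on a hook, about level (base about 5 degrees low), handle up, base towards the rack's middle, mouth outward.
- cup_c_mouth (a point): Centre of this cup's mouth, 95 mm from its base along its z. The handle, a closed loop of 6 mm wire in the cup's y-z plane, leaves the wall 40 mm and returns 86 mm from the base; its wire is farthest out 46 mm from the base, 58 mm from the cup's axis (window 30 mm wide there). The first 36 mm from the base are free of the handle.
- cup_d: Rinsed stainless cup (None if absent): cylinder 50 mm outside (rolled rim 54), 44 mm inside, 95 mm long, base 3 mm thick, 110 g. Origin at the centre of its base's outside; z points from base to mouth; the wire loop handle stands out on its +y side. At the start it hangs by the handle on a hook, about level (base about 5 degrees low), handle up, base towards the rack's middle, mouth outward.
- cup_d_mouth (a point): Centre of this cup's mouth, 95 mm from its base along its z. The handle, a closed loop of 6 mm wire in the cup's y-z plane, leaves the wall 40 mm and returns 86 mm from the base; its wire is farthest out 46 mm from the base, 58 mm from the cup's axis (window 30 mm wide there). The first 36 mm from the base are free of the handle.
- dry_a: Dry cup from the last run (None if absent), the same make of cup as the rinsed ones: 50 mm outside, 95 mm long, handle as theirs. At the start it sits upside down over a dryer peg (0 or 3), its handle pointing any way. Origin at the centre of its base's outside (on top when inverted), z from base to mouth, handle on its +y side.
- dry_a_mouth (a point): Centre of this dry cup's mouth, 95 mm from its base along its z.
- dry_b: Dry cup from the last run (None if absent), the same make of cup as the rinsed ones: 50 mm outside, 95 mm long, handle as theirs. At the start it sits upside down over a dryer peg (0 or 3), its handle pointing any way. Origin at the centre of its base's outside (on top when inverted), z from base to mouth, handle on its +y side.
- dry_b_mouth (a point): Centre of this dry cup's mouth, 95 mm from its base along its z.
- carrier_top (a point): Middle of the flat top of the blue carrier tray, a plate 210 x 124 x 6 mm fixed on the bench left of the dryer; x along its long side (away from the robot), y left, z up. Two upright posts, 20 mm thick, round-nosed and 50 mm tall above this top, stand at x = +48 and -48 mm, y = 0: a dry cup goes over each, its rim down on the plate.
- timer (a joint): Timer knob of the dryer: 0 is off; it grows as the knob is turned clockwise seen from above, to a stop at 1.4 rad (80 degrees). It stays where it is left (friction about 0.04 N m).
- timer_grip (a point): Middle of the timer knob's grip bar: black bar 36 mm long, 11 mm wide and 20 mm tall (10 mm above and below this point), on a vertical axis, 94 mm above the bench. With the timer at 0 the bar lies along the dryer's x axis, its white pointer mark towards the robot, and it turns with the knob; this point's own x axis follows the bar.
- solvent_bottle: Blue plunger bottle, 64 mm diameter, 117 mm tall, standing beyond the left end of the rack; bystander. Origin under its centre.
- tape_amber: Amber tape roll lying flat, 80 mm across, 12 mm high, right of the rack; bystander. Origin under its centre.
- heat_sink: Finned aluminium heat sink, 42 x 55 x 26 mm, right of the dryer; bystander. Origin under its centre.

How it is judged:
On the way, in this order (a step that is already met when the one before it is completed fails the run):
1. every rinsed cup is upside down on a dryer peg with its rim on the ribs, and every dry cup upside down over a post of the carrier (((horizontal distance between cup_a_mouth and peg_0 below 0.016 m and horizontal distance between cup_a and peg_0 below 0.02 m and z of cup_a_mouth in the frame of peg_0 below 0.01 m and z of cup_a in the frame of peg_0 above 0.09 m) or (horizontal distance between cup_a_mouth and peg_1 below 0.016 m and horizontal distance between cup_a and peg_1 below 0.02 m and z of cup_a_mouth in the frame of peg_1 below 0.01 m and z of cup_a in the frame of peg_1 above 0.09 m) or (horizontal distance between cup_a_mouth and peg_2 below 0.016 m and horizontal distance between cup_a and peg_2 below 0.02 m and z of cup_a_mouth in the frame of peg_2 below 0.01 m and z of cup_a in the frame of peg_2 above 0.09 m) or (horizontal distance between cup_a_mouth and peg_3 below 0.016 m and horizontal distance between cup_a and peg_3 below 0.02 m and z of cup_a_mouth in the frame of peg_3 below 0.01 m and z of cup_a in the frame of peg_3 above 0.09 m)) and ((horizontal distance between cup_b_mouth and peg_0 below 0.016 m and horizontal distance between cup_b and peg_0 below 0.02 m and z of cup_b_mouth in the frame of peg_0 below 0.01 m and z of cup_b in the frame of peg_0 above 0.09 m) or (horizontal distance between cup_b_mouth and peg_1 below 0.016 m and horizontal distance between cup_b and peg_1 below 0.02 m and z of cup_b_mouth in the frame of peg_1 below 0.01 m and z of cup_b in the frame of peg_1 above 0.09 m) or (horizontal distance between cup_b_mouth and peg_2 below 0.016 m and horizontal distance between cup_b and peg_2 below 0.02 m and z of cup_b_mouth in the frame of peg_2 below 0.01 m and z of cup_b in the frame of peg_2 above 0.09 m) or (horizontal distance between cup_b_mouth and peg_3 below 0.016 m and horizontal distance between cup_b and peg_3 below 0.02 m and z of cup_b_mouth in the frame of peg_3 below 0.01 m and z of cup_b in the frame of peg_3 above 0.09 m)) and ((horizontal distance between cup_c_mouth and peg_0 below 0.016 m and horizontal distance between cup_c and peg_0 below 0.02 m and z of cup_c_mouth in the frame of peg_0 below 0.01 m and z of cup_c in the frame of peg_0 above 0.09 m) or (horizontal distance between cup_c_mouth and peg_1 below 0.016 m and horizontal distance between cup_c and peg_1 below 0.02 m and z of cup_c_mouth in the frame of peg_1 below 0.01 m and z of cup_c in the frame of peg_1 above 0.09 m) or (horizontal distance between cup_c_mouth and peg_2 below 0.016 m and horizontal distance between cup_c and peg_2 below 0.02 m and z of cup_c_mouth in the frame of peg_2 below 0.01 m and z of cup_c in the frame of peg_2 above 0.09 m) or (horizontal distance between cup_c_mouth and peg_3 below 0.016 m and horizontal distance between cup_c and peg_3 below 0.02 m and z of cup_c_mouth in the frame of peg_3 below 0.01 m and z of cup_c in the frame of peg_3 above 0.09 m)) and ((horizontal distance between cup_d_mouth and peg_0 below 0.016 m and horizontal distance between cup_d and peg_0 below 0.02 m and z of cup_d_mouth in the frame of peg_0 below 0.01 m and z of cup_d in the frame of peg_0 above 0.09 m) or (horizontal distance between cup_d_mouth and peg_1 below 0.016 m and horizontal distance between cup_d and peg_1 below 0.02 m and z of cup_d_mouth in the frame of peg_1 below 0.01 m and z of cup_d in the frame of peg_1 above 0.09 m) or (horizontal distance between cup_d_mouth and peg_2 below 0.016 m and horizontal distance between cup_d and peg_2 below 0.02 m and z of cup_d_mouth in the frame of peg_2 below 0.01 m and z of cup_d in the frame of peg_2 above 0.09 m) or (horizontal distance between cup_d_mouth and peg_3 below 0.016 m and horizontal distance between cup_d and peg_3 below 0.02 m and z of cup_d_mouth in the frame of peg_3 below 0.01 m and z of cup_d in the frame of peg_3 above 0.09 m)) and ((x of dry_a_mouth in the frame of carrier_top between 0.032 and 0.064 m and y of dry_a_mouth in the frame of carrier_top between -0.016 and 0.016 m and z of dry_a_mouth in the frame of carrier_top below 0.006 m and z of dry_a in the frame of carrier_top above 0.09 m) or (x of dry_a_mouth in the frame of carrier_top between -0.064 and -0.032 m and y of dry_a_mouth in the frame of carrier_top between -0.016 and 0.016 m and z of dry_a_mouth in the frame of carrier_top below 0.006 m and z of dry_a in the frame of carrier_top above 0.09 m)) and ((x of dry_b_mouth in the frame of carrier_top between 0.032 and 0.064 m and y of dry_b_mouth in the frame of carrier_top between -0.016 and 0.016 m and z of dry_b_mouth in the frame of carrier_top below 0.006 m and z of dry_b in the frame of carrier_top above 0.09 m) or (x of dry_b_mouth in the frame of carrier_top between -0.064 and -0.032 m and y of dry_b_mouth in the frame of carrier_top between -0.016 and 0.016 m and z of dry_b_mouth in the frame of carrier_top below 0.006 m and z of dry_b in the frame of carrier_top above 0.09 m))), for 0.2 s.
2. then the timer is turned clockwise to its stop (value of joint timer above 1.2 rad), for 0.2 s.
At the end, for the whole second after the job is handed in: All at rest and upside down: each rinsed cup over its own peg, mouth within 16 mm and base within 20 mm of the peg's axis, mouth under 10 mm and base over 90 mm above the deck; each dry cup's rim down on the carrier, mouth within 16 mm each way of its post; timer past 1.2 rad (all of step 1 and linear speed of each of cup_a, cup_b, cup_c, cup_d, dry_a, dry_b below 0.02 m/s and value of joint timer above 1.2 rad); the robot touches nothing.
It fails at once if the solvent bottle is pushed more than 40 mm from its place (distance of solvent_bottle from where it was at the start of the episode above 0.04 m).
It fails at once if the tape roll is pushed more than 40 mm from its place (distance of tape_amber from where it was at the start of the episode above 0.04 m).
It fails at once if the heat sink is pushed more than 40 mm from its place (distance of heat_sink from where it was at the start of the episode above 0.04 m).
Of dry_a, dry_b only 1 to 2 are there at a start; the rules pass over those that are not, and their reading is None.
Of cup_a, cup_b, cup_c, cup_d only 3 to 4 are there at a start; the rules pass over those that are not, and their reading is None.
At some moment in a run one of dry_a, dry_b may be knocked a few centimetres aside while the robot is not near it.
Once in a run the grip may slacken for a moment while it holds something.
It also fails if it takes over 210 s, if anything falls off the work surface, if the arm or the gripper's body presses on something with over 40 N, if the wrist force passes 120 N, or if a joint passes its speed limit or range.

## Working session

There is one attempt and no reset: what is moved stays moved. The work goes in short steps, Python scripts to look and compute and a shell command to move; the robot and the scene stay as the last step left them, time stands still between calls to the robot, and variables do not carry over. Pictures are saved under pics/ and viewed, on a budget of 14 in all, crops included, one or two more only if the job needs it, and the job is handed in when it is done.

```bash
mkdir -p pics; cat > h.py <<'E'
import numpy as np, cv2
from workcell import bot
from scipy.spatial.transform import Rotation as Ro
def snap(n,f=None,crop=None,scale=1):
    c=bot.camera(n); im=cv2.cvtColor(c['pixels'],cv2.COLOR_RGB2BGR); c['bgr']=im
    if f:
        o=im if crop is None else im[crop[1]:crop[3],crop[0]:crop[2]]
        cv2.imwrite('pics/'+f,cv2.resize(o,None,fx=scale,fy=scale,interpolation=cv2.INTER_CUBIC))
    return c
def ray(c,u,v):
    d=c['R'].T@np.linalg.solve(c['K'],[u,v,1.]); return -c['R'].T@c['t'],d
def plane(c,u,v,z):
    o,d=ray(c,u,v); return o+d*(z-o[2])/d[2]
def proj(c,X):
    p=c['K']@(c['R']@np.asarray(X,float)+c['t']); return p[:2]/p[2]
def tri(c1,p1,c2,p2):
    o1,d1=ray(c1,*p1);o2,d2=ray(c2,*p2)
    s=np.linalg.lstsq(np.c_[d1,-d2],o2-o1,rcond=None)[0]
    a,b=o1+s[0]*d1,o2+s[1]*d2; return (a+b)/2,np.linalg.norm(a-b)
def st():
    s=bot.read_state(); R=Ro.from_rotvec(s['eef_rot']).as_matrix(); return s,np.array(s['position']),R
E
python3 - <<'E'
from h import *
np.set_printoptions(precision=3,suppress=True)
a=snap('top','top0.png');b=snap('side','side0.png');w=snap('wrist','w0.png')
for c in(a,b,w): print(c['K'][0],c['K'][1,2],-c['R'].T@c['t'],c['R'].tolist())
s,p,R=st();print(s['clock'],p,R,s['opening'],s['wrist_force'],bot.hold_point_z)
E
```

```text
[396.531   0.    318.507] 202.59687689352754 [ 0.406 -0.008  1.401] [[0.0022526919966840866, -0.9999835016516924, -0.0052841085518445996], [-0.9951010696717726, -0.0017193616126125917, -0.09884788785674226], [0.09883717173645801, 0.005480895918066335, -0.9950885253398681]]
[484.534   0.    314.748] 197.83543835228795 [ 0.629 -1.24   0.989] [[0.9977752025217076, 0.06632473124178272, 0.006758347317999436], [0.04355661684158944, -0.5717764578134489, -0.8192524051961152], [-0.0504724317036577, 0.8177241052555627, -0.5733932518977781]]
[330.1     0.    326.018] 198.60758363862024 [ 0.288 -0.559  0.384] [[0.3554925889010386, -0.9346769690652762, -0.0019956791794976244], [-0.9032872022341837, -0.3441010314672908, 0.25625516662711195], [-0.24020251771448906, -0.08929414114093358, -0.9666071108995246]]
0.15 [ 0.221 -0.584  0.222] [[ 0.935  0.354 -0.   ]
 [ 0.354 -0.935  0.001]
 [-0.    -0.001 -1.   ]] 0.08740411127017063 [-0.659  0.661  0.256] 0.0187
```

View pics/top0.png

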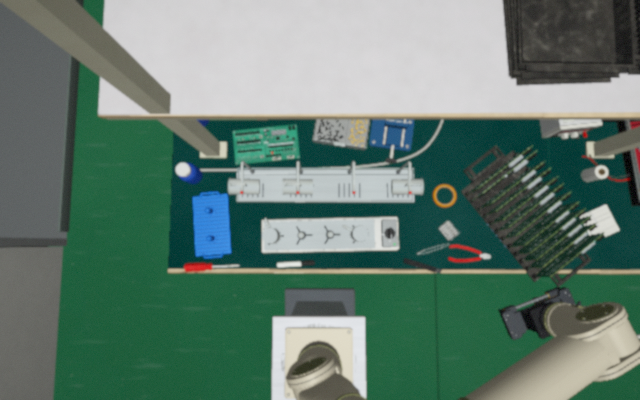

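View pics/side0.png

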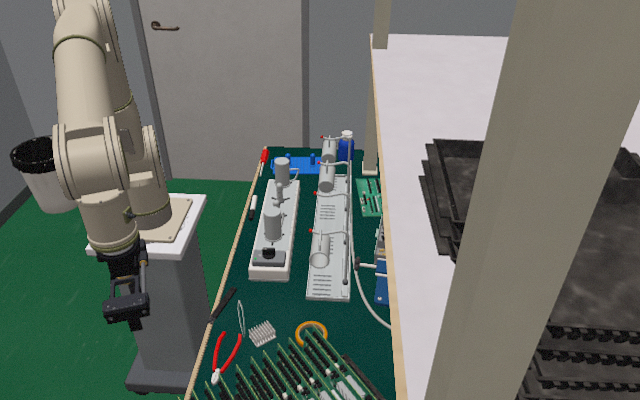

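```bash
python3 - <<'E'
from h import *
a=snap('top','top1.png',(165,140,465,275),2.66);b=snap('side','side1.png',(235,125,375,305),3.3)
E
```

```text
(no output)
```

View pics/top1.png

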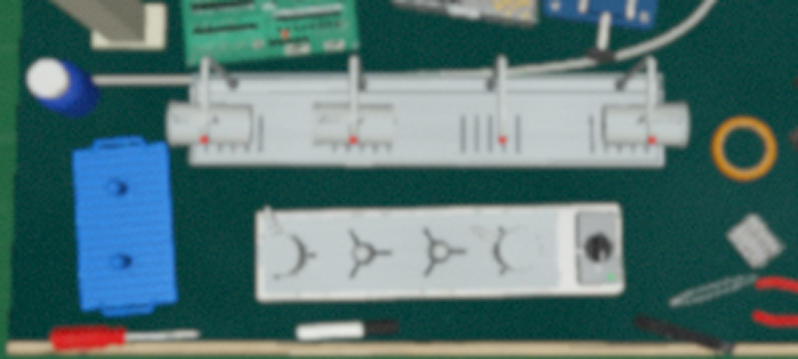

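View pics/side1.png

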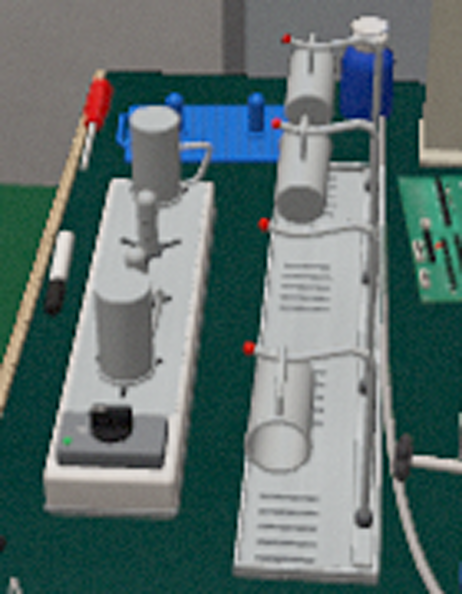

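The two views show rinsed cups on hooks 0, 1 and 3, with hook 2 empty, and dry cups on pegs 0 and 3. Red tips are at about (242,192), (298,192), (354,192) and (410,192) in the top picture. Next I work out positions.

```bash
cat >> h.py <<'E'
def blobs(mask,mn=3):
    n,l,s,ce=cv2.connectedComponentsWithStats(mask.astype(np.uint8)); return [(*ce[i],s[i,4]) for i in range(1,n) if s[i,4]>=mn]
np.set_printoptions(precision=4,suppress=True)
E
python3 - <<'E'
from h import *
a=snap('top');b=snap('side')
def red(c):
    i=c['bgr'].astype(int); return (i[...,2]>i[...,1]+50)&(i[...,2]>i[...,0]+50)
rt=[q for q in blobs(red(a)) if 185<q[1]<200 and 230<q[0]<420]; rs=[q for q in blobs(red(b),2) if 300<q[0]<330 and 120<q[1]<240]
rt.sort();rs.sort(key=lambda q:q[1]);print(rt,rs)
for q in rt: print('tip208',plane(a,q[0],q[1],.208))
for q,r in zip(rt,rs): print('tri',*tri(a,q[:2],b,r[:2]))
f=lambda x,y:(x/2.66+165,y/2.66+140)
for n,x,y,z in [('p1',362,253,.128),('p2',439,251,.128),('postF',118,187,.056),('postN',121,261,.056),('knob',597,248,.104),('carc',123,226,.006)]: print(n,plane(a,*f(x,y),z))
g=lambda x,y:(x/3.3+235,y/3.3+125)
print('p1',*tri(a,f(362,253),b,g(147,192))); print('knob',*tri(a,f(597,248),b,g(112,408)))
for n,x,y in [('postF',257,95),('postN',176,95)]: print(n,plane(b,*g(x,y),.056))
# dry cup tops (z=.155)
print('dry0 top',plane(b,*g(156,122),.155),'dry3',plane(b,*g(123,292),.155))
# cup hook mouth/base
print('c3 mouth',plane(b,*g(277,446),.145),'c1 base',plane(b,*g(303,203),.145),'c0 base',plane(b,*g(309,100),.145))
# shelf edge x=X,z=Z
o1,d1=ray(a,320,117)
for u,v in [(372,60),(385,250)]:
    o2,d2=ray(b,u,v)
    # param along top ray s: x,z ; need same x,z on side ray
    M=np.array([[d1[0],-d2[0]],[d1[2],-d2[2]]]); k=np.linalg.solve(M,[o2[0]-o1[0],o2[2]-o1[2]]); print('shelf',o1+k[0]*d1,o2+k[1]*d2)
E
```

```text
[(np.float64(241.28571428571428), np.float64(192.0), np.int32(7)), (np.float64(297.125), np.float64(192.125), np.int32(8)), (np.float64(353.4), np.float64(192.2), np.int32(5)), (np.float64(409.7142857142857), np.float64(192.0), np.int32(7))] [(np.float64(321.5), np.float64(136.0), np.int32(6)), (np.float64(318.5), np.float64(162.0), np.int32(6)), (np.float64(314.3636363636364), np.float64(192.45454545454547), np.int32(11)), (np.float64(310.0), np.float64(229.8), np.int32(10))]
tip208 [0.5566 0.2329 0.208 ]
tip208 [0.5565 0.0634 0.208 ]
tip208 [ 0.5566 -0.1072  0.208 ]
tip208 [ 0.5574 -0.2776  0.208 ]
tri [0.5577 0.2319 0.2146] 0.0037905980362596225
tri [0.5578 0.0634 0.2118] 0.003460433508669754
tri [ 0.557  -0.1067  0.2124] 0.001947838658119924
tri [ 0.5575 -0.2764  0.2128] 0.0013435850450382212
p1 [0.428  0.0544 0.128 ]
p2 [ 0.4306 -0.0382  0.128 ]
postF [0.5128 0.3711 0.056 ]
postN [0.4184 0.3645 0.056 ]
knob [ 0.4351 -0.2323  0.104 ]
carc [0.465  0.3771 0.006 ]
p1 [0.4315 0.0548 0.1318] 0.007360810872248052
knob [ 0.438  -0.232   0.1031] 0.00585175228714649
postF [0.5202 0.3854 0.056 ]
postN [0.4258 0.378  0.056 ]
dry0 top [0.4332 0.15   0.155 ] dry3 [ 0.4395 -0.1383  0.155 ]
c3 mouth [ 0.5841 -0.3141  0.145 ] c1 base [0.5885 0.0281 0.145 ] c0 base [0.5859 0.2241 0.145 ]
shelf [ 0.7204 -0.006   0.4256] [0.7204 0.399  0.4256]
shelf [ 0.7073 -0.0061  0.4661] [ 0.7073 -0.6342  0.4661]
```

```bash
cat >> h.py <<'E'
DOWN=np.array([[0,1,0],[1,0,0],[0,0,-1.]])
def go(P,R1=None):
    "rows needed: shift (units of 30mm, current tool axes) and turn (units of .08rad)"
    s,p,R=st(); R1=R if R1 is None else R1
    sh=R.T@(np.asarray(P)-p)/.03; tu=Ro.from_matrix(R.T@R1).as_rotvec()/.08
    print('t%.2f'%s['clock'],'pos',p,'F',np.array(s['wrist_force']).round(1),'op %.4f'%s['opening'],'\n shift',sh.round(2),'turn',tu.round(2))
E
R='[0,0,-0.3,0,0,-1]'
echo; python3 -m handwheel '[[0,0,-0.3,0,0,-1],[0,0,-0.3,0,0,-1],[0,0,-0.3,0,0,-1],[0,0,-0.3,0,0,-1],[0,0,-0.3,0,0,-1]]'
python3 -m handwheel '[[0,0,-0.3,0,0,-1],[0,0,-0.3,0,0,-1],[0,0,-0.3,0,0,-1],[0,0,-0.3,0,0,-1],[0,0,-0.3,0,0,-1]]'
python3 -m handwheel '[[0,0,-0.3,0,0,-1],[0,0,-0.3,0,0,-1],[0,0,-0.3,0,0,-1],[0,0,-0.3,0,0,-1],[0,0,-0.3,0,0,-1]]'
python3 -c "
from h import *
go([.434,-.133,.30],DOWN);print(st()[0]['qpos'])"
```

```text
clock: 0.77
position: [0.2207, -0.5832, 0.2662]
eef_rot: [-2.903, -1.187, 0.001]
wrist_force: [0.2, -0.4, 0.1]
opening: 0.0871
clock: 1.18
position: [0.2207, -0.5832, 0.3132]
eef_rot: [-2.591, -1.766, -0.001]
wrist_force: [0.2, -0.0, -1.0]
opening: 0.0868
clock: 1.6
position: [0.2206, -0.5833, 0.3603]
eef_rot: [-2.165, -2.268, -0.003]
wrist_force: [-0.3, -0.6, -0.2]
opening: 0.0868
t1.60 pos [ 0.2206 -0.5833  0.3603] F [-0.3 -0.6 -0.2] op 0.0868 
 shift [14.65  7.81  2.08] turn [-0.03 -0.07  0.58]
[ 1.2937  0.3162 -0.2163  1.2017  0.0668  1.6369  1.1384]
```

```bash

python3 -m handwheel '[[1,0.5,0,0,0,0.5],[1,0.5,0,0,0,0],[1,0.5,0,0,0,0],[1,0.5,0,0,0,0],[1,0.5,0,0,0,0]]' >/dev/null
python3 -m handwheel '[[1,0.5,0,0,0,0],[1,0.5,0,0,0,0],[1,0.5,0,0,0,0],[1,0.5,0,0,0,0],[1,0.5,0,0,0,0]]' >/dev/null
python3 -m handwheel '[[1,0.6,0,0,0,0],[1,0.6,0,0,0,0],[1,0.6,0,0,0,0],[0,0,0,0,0,0]]'
python3 -c "
from h import *
go([.434,-.133,.30],DOWN);print(st()[0]['qpos'])
c=snap('wrist','w1.png')"
```

```text
clock: 2.77
position: [0.4247, -0.1731, 0.3618]
eef_rot: [-2.212, -2.229, 0.003]
wrist_force: [0.3, -0.1, 0.2]
opening: 0.0873
t2.77 pos [ 0.4247 -0.1731  0.3618] F [ 0.3 -0.1  0.2] op 0.0873 
 shift [1.34 0.32 2.06] turn [-0.02  0.01  0.09]
[ 0.9207 -0.0524 -0.5971  1.6002 -0.0284  1.5864  0.3312]
```

View pics/w1.png

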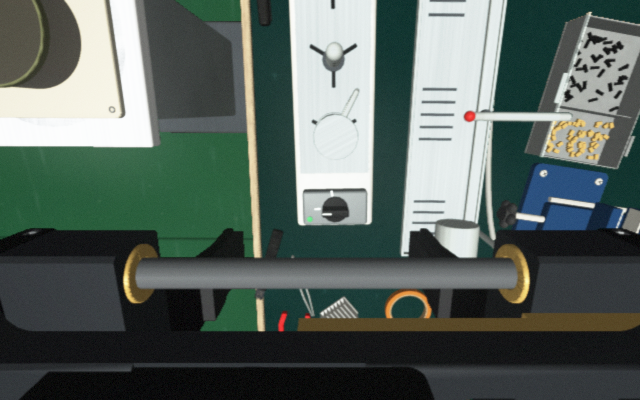

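```bash
python3 -c "
from h import *
c=snap('wrist')
for n,u,v,z in [('dry3',336,137,.155),('peg2',334,51,.128),('knob',335,209,.104),('boxL',296,178,.056),('boxR',372,178,.056),('tip2',469,116,.208),('handletip',356,91,.109)]: print(n,plane(c,u,v,z))
go([.433,-.133,.18],DOWN)"
```

```text
dry3 [ 0.4346 -0.1334  0.155 ]
peg2 [ 0.4318 -0.0415  0.128 ]
knob [ 0.4361 -0.2313  0.104 ]
boxL [ 0.3805 -0.1995  0.056 ]
boxR [ 0.49   -0.1987  0.056 ]
tip2 [ 0.556  -0.1094  0.208 ]
handletip [ 0.459  -0.0825  0.109 ]
t2.87 pos [ 0.4223 -0.1786  0.3615] F [-0.3 -0.8  0.2] op 0.0870 
 shift [1.53 0.38 6.05] turn [-0.04  0.02  0.02]
```

```bash

python3 -m handwheel '[[0.75,0.2,0.5,0,0,0],[0.75,0.2,0.5,0,0,0],[0,0,1,0,0,0],[0,0,1,0,0,0],[0,0,0.5,0,0,0]]' >/dev/null
python3 -c "
from h import *
go([.4345,-.1334,.122],DOWN)"
```

```text
t3.28 pos [ 0.4342 -0.1395  0.2562] F [-0.6 -0.3 -0.7] op 0.0870 
 shift [ 0.23 -0.01  4.47] turn [ 0.04  0.08 -0.1 ]
```

```bash

python3 -m handwheel '[[0.2,0,1,0,0,-0.1],[0,0,1,0,0,0],[0,0,1,0,0,0],[0,0,1,0,0,0],[0,0,0.3,0,0,0]]' >/dev/null
python3 -c "
from h import *
go([.4345,-.1334,.122],DOWN)"
```

```text
t3.70 pos [ 0.431  -0.1419  0.1206] F [-1.3  0.2 -0.1] op 0.0869 
 shift [ 0.29  0.11 -0.05] turn [ 0.03  0.11 -0.13]
```

```bash

python3 -m handwheel '[[0.3,0.1,-0.05,0,0,-0.1],[0,0,0,0,0,0]]' >/dev/null
python3 -c "
from h import *
go([.4345,-.1334,.122],DOWN)"
python3 -m handwheel '[[0,0,0,0,0,0],[0,0,0,0,0,0],[0,0,0,0,0,0],[0,0,0,0,0,0],[0,0,0,0,0,0]]' 0 30 
python3 -m handwheel '[[0,0,0,0,0,0],[0,0,0,0,0,0]]'
```

```text
t3.87 pos [ 0.4324 -0.1339  0.1209] F [0.3 0.5 0.2] op 0.0870 
 shift [ 0.02  0.07 -0.04] turn [-0.02  0.09 -0.07]
clock: 4.28
position: [0.436, -0.1356, 0.127]
eef_rot: [2.22, 2.206, -0.006]
wrist_force: [-0.4, 0.6, -1.0]
opening: 0.0616
clock: 4.45
position: [0.4364, -0.1358, 0.1278]
eef_rot: [2.219, 2.205, -0.005]
wrist_force: [-0.7, 0.1, -1.3]
opening: 0.0529
```

```bash

python3 -m handwheel '[[0,0,0.1,0,0,0],[0,0,0.1,0,0,0],[0,0,0,0,0,0]]'
python3 -m handwheel '[[0,0,-0.5,0,0,0],[0,0,-0.7,0,0,0],[0,0,-0.7,0,0,0],[0,0,-0.7,0,0,0],[0,0,-0.7,0,0,0]]' - 40
python3 -c "
from h import *
go([.4345,-.1334,.25],DOWN)"

```

```text
clock: 4.7
position: [0.4383, -0.1369, 0.1273]
eef_rot: [2.216, 2.201, -0.007]
wrist_force: [-0.7, 0.4, -1.6]
opening: 0.0523
clock: 5.12
position: [0.4343, -0.1343, 0.2255]
eef_rot: [2.221, 2.208, -0.012]
wrist_force: [1.4, -0.9, -0.5]
opening: 0.0523
t5.12 pos [ 0.4343 -0.1343  0.2255] F [ 1.4 -0.9 -0.5] op 0.0523 
 shift [ 0.02  0.01 -0.82] turn [ 0.02  0.15 -0.07]
```

```bash

python3 -m handwheel '[[0.2,0,-1,0,0,0],[0.5,0,-1,0,0,0],[1,0,-0.4,0,0,0],[1,0,0,0,0,0],[1,0,0,0,0,0]]' >/dev/null
python3 -m handwheel '[[1,0,0,0,0,0],[1,0,0,0,0,0],[1,0,0,0,0,0],[1,0,0,0,0,0],[1,0,0,0,0,0]]' >/dev/null
python3 -m handwheel '[[1,0,0,0,0,0],[0.5,0,0,0,0,0],[0,0,0,0,0,0]]'
python3 -c "
from h import *
go([.418,.3645,.20],DOWN);print(st()[0]['qpos'])
c=snap('wrist','w2.png')"
```

```text
clock: 6.2
position: [0.4353, 0.1856, 0.3004]
eef_rot: [2.222, 2.197, -0.006]
wrist_force: [0.8, -0.7, -1.8]
opening: 0.0524
t6.20 pos [0.4353 0.1856 0.3004] F [ 0.8 -0.7 -1.8] op 0.0524 
 shift [ 6.   -0.67  3.25] turn [ 0.11  0.19 -0.14]
[ 0.5837  0.0146 -1.0827  1.6749  0.0305  1.4592 -0.5136]
```

View pics/w2.png

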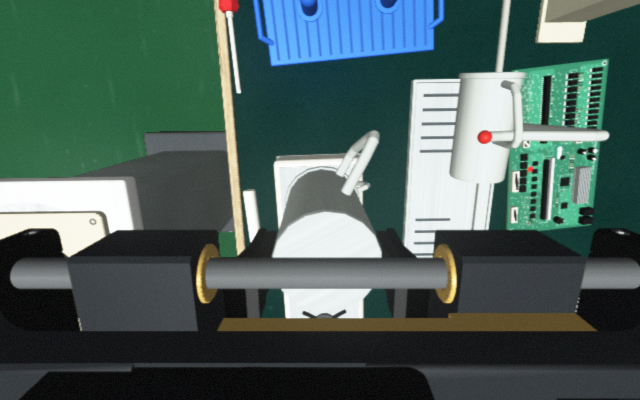

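```bash

python3 -m handwheel '[[1,-0.1,0,0,0,0],[1,-0.1,0,0,0,-0.1],[1,-0.1,0,0.1,0.2,-0.1],[0,0,0,0,0,0]]'
python3 -c "
from h import *
go([.418,.3645,.20],DOWN);print(st()[0]['qpos'])
c=snap('wrist','w3.png')
i=c['bgr'].astype(int); m=(i[...,0]>i[...,2]+60)
print([b for b in blobs(m,200)]);
for X in ([.5128,.371,.056],[.4184,.3645,.056]): print(proj(c,X))"
```

```text
clock: 6.58
position: [0.4294, 0.2707, 0.2974]
eef_rot: [2.226, 2.214, -0.003]
wrist_force: [0.1, 0.1, -0.4]
opening: 0.0521
t6.58 pos [0.4294 0.2707 0.2974] F [ 0.1  0.1 -0.4] op 0.0521 
 shift [ 3.14 -0.4   3.24] turn [-0.    0.04 -0.07]
[ 0.4045  0.175  -1.1648  1.5982  0.1635  1.4771 -0.7762]
[(np.float64(504.78519648988936), np.float64(22.743609309423885), np.int32(2621)), (np.float64(355.41718244279144), np.float64(78.1530293566521), np.int32(17611)), (np.float64(534.837786259542), np.float64(167.54198473282443), np.int32(524))]
[396.9048  83.3705]
[315.2795  89.6436]
```

View pics/w3.png

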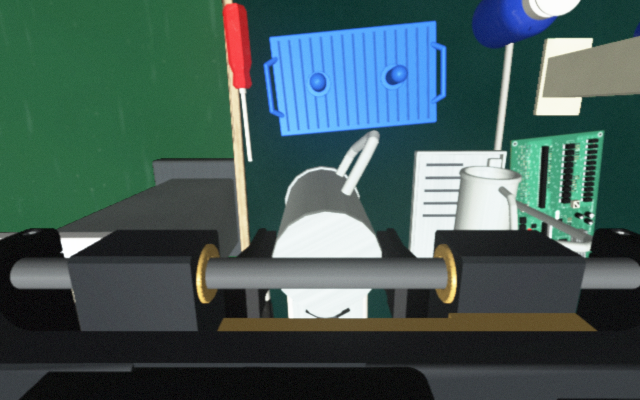

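```bash

python3 -c "
from h import *
c=snap('wrist')
for u,v in((399,74),(319,80)):print(plane(c,u,v,.052))
for u,v in((270,36),(436,22),(437,121),(282,136)):print(plane(c,u,v,.006))
go([.42,.37,.20],DOWN)"
```

```text
[0.5163 0.3786 0.052 ]
[0.4236 0.3726 0.052 ]
[0.3618 0.4288 0.006 ]
[0.5686 0.4435 0.006 ]
[0.5797 0.3238 0.006 ]
[0.3719 0.3052 0.006 ]
t6.68 pos [0.4306 0.2668 0.2973] F [ 0.3  0.1 -1.3] op 0.0525 
 shift [ 3.46 -0.39  3.22] turn [ 0.    0.07 -0.11]
```

```bash

python3 -m handwheel '[[1,-0.1,0.4,0,0,0],[1,-0.1,0.6,0,0,-0.1],[1,-0.1,0.6,0,0,-0.1],[0.4,0,0.6,0,0,0],[0,0,0.6,0,0,0]]' >/dev/null
python3 -c "
from h import *
go([.422,.368,.14],DOWN)"
```

```text
t7.10 pos [0.4328 0.3597 0.2114] F [ 0.7 -0.9 -1. ] op 0.0524 
 shift [ 0.3  -0.38  2.37] turn [ 0.11  0.15 -0.18]
```

```bash

python3 -m handwheel '[[0.3,-0.4,0.5,0.1,0.1,-0.2],[0,0,0.7,0,0,0],[0,0,0.7,0,0,0],[0,0,0.4,0,0,0]]' >/dev/null
python3 -c "
from h import *
go([.422,.368,.076],DOWN);print(st()[0]['qpos'])"
```

```text
t7.43 pos [0.4248 0.3606 0.1367] F [-0.2 -0.5 -1.1] op 0.0521 
 shift [ 0.27 -0.09  2.02] turn [ 0.    0.13 -0.07]
[ 0.072   0.4637 -1.0741  1.7038  0.435   1.2439 -1.1113]
```

```bash

python3 -m handwheel '[[0.3,-0.1,0.3,0,0.1,-0.1],[0.15,0,0.6,0,0,0],[0.1,0,0.6,0,0,0],[0.1,0,0.4,0,0,0]]' >/dev/null
python3 -c "
from h import *
go([.422,.368,.074],DOWN)"
```

```text
t7.77 pos [0.4266 0.3755 0.0774] F [ 0.1 -0.1 -1.2] op 0.0522 
 shift [-0.25 -0.15  0.11] turn [ 0.05  0.06 -0.07]
```

```bash

python3 -m handwheel '[[-0.2,-0.15,0.1,0,0,0],[0,0,0.1,0,0,0],[0,0,0.1,0,0,0]]'
python3 -c "
from h import *
go([.422,.368,.074],DOWN)"
```

```text
clock: 8.02
position: [0.4227, 0.374, 0.0724]
eef_rot: [2.224, 2.215, 0.012]
wrist_force: [-8.7, -5.1, 26.1]
opening: 0.0523
t8.02 pos [0.4227 0.374  0.0724] F [-8.7 -5.1 26.1] op 0.0523 
 shift [-0.2  -0.02 -0.05] turn [ 0.09 -0.05 -0.05]
```

```bash

python3 -m handwheel '[[0,0,-0.05,0,0,0],[0,0,0,0,0,0],[0,0,0,0,0,0],[0,0,0,0,0,0],[0,0,0,0,0,0]]' 1
python3 -m handwheel '[[0,0,-0.5,0,0,0],[0,0,-0.7,0,0,0],[0,0,-1,0,0,0],[0,0,-1,0,0,0],[0,0,-1,0,0,0]]' >/dev/null
python3 -m handwheel '[[-0.5,0,-1,0,0,0],[-1,0,-0.5,0,0,0],[-1,0,0,0,0,0],[-1,0,0,0,0,0],[-1,0,0,0,0,0]]'
python3 -c "
from h import *
c=snap('wrist','w4.png')
go([.427,.149,.25],DOWN)"
```

```text
clock: 8.43
position: [0.4242, 0.374, 0.0778]
eef_rot: [2.224, 2.213, 0.02]
wrist_force: [0.2, 0.1, -0.5]
opening: 0.0778
clock: 9.27
position: [0.4171, 0.2411, 0.263]
eef_rot: [-2.208, -2.233, -0.021]
wrist_force: [1.0, -1.0, 0.8]
opening: 0.0867
t9.32 pos [0.4188 0.2343 0.2627] F [ 2.4 -0.  -0.1] op 0.0872 
 shift [-2.85  0.26  0.41] turn [ 0.11 -0.08  0.05]
```

View pics/w4.png

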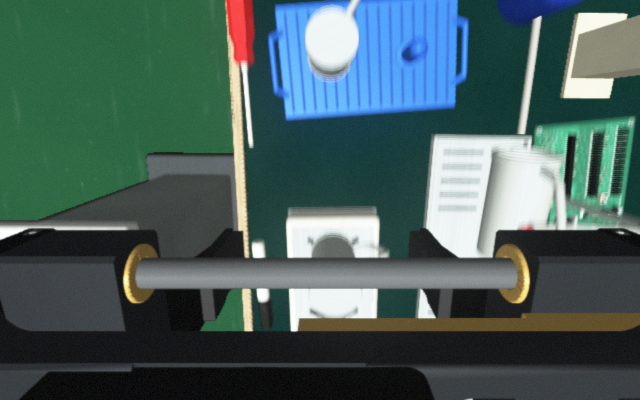

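```bash

python3 -m handwheel '[[-1,0.1,0,0,0,0],[-1,0.1,0.2,0,0,0],[-0.8,0.1,0.5,0,0,0],[0,0,0.9,0,0,0],[0.05,0,0.9,0,0,0]]' >/dev/null
python3 -c "
from h import *
go([.427,.147,.123],DOWN)"
```

```text
t9.73 pos [0.4321 0.1464 0.1935] F [-0.1 -0.1 -1.6] op 0.0870 
 shift [ 0.01 -0.22  2.35] turn [ 0.27 -0.02 -0.02]
```

```bash

python3 -m handwheel '[[0,-0.2,0.2,0.2,0,0],[0.05,0,0.7,0,0,0],[0.05,0,0.7,0,0,0],[0.05,0,0.5,0,0,0]]' >/dev/null
python3 -c "
from h import *
go([.427,.147,.123],DOWN)"
```

```text
t10.07 pos [0.4249 0.151  0.1305] F [-0.2 -0.5  0. ] op 0.0870 
 shift [-0.13  0.07  0.25] turn [ 0.04  0.   -0.02]
```

```bash

python3 -m handwheel '[[-0.1,0.05,0.25,0,0,0],[0,0,0.05,0,0,0],[0,0,0.05,0,0,0],[0,0,0.05,0,0,0],[0,0,0.05,0,0,0]]' 0 40
python3 -m handwheel '[[0,0,0.03,0,0,0],[0,0,0.03,0,0,0],[0,0,0.03,0,0,0],[0,0,0,0,0,0]]'
```

```text
clock: 10.48
position: [0.4259, 0.1496, 0.1191]
eef_rot: [-2.219, -2.223, -0.001]
wrist_force: [-0.2, 0.3, 0.0]
opening: 0.0617
clock: 10.82
position: [0.4268, 0.1499, 0.1188]
eef_rot: [2.219, 2.222, 0.002]
wrist_force: [0.5, 0.9, -0.6]
opening: 0.051
```

```bash

python3 -m handwheel '[[0,0,-0.5,0,0,0],[0,0,-0.8,0,0,0],[0,0,-1,0,0,0],[0,0,-1,0,0,0],[0,0,-1,0,0,0]]' >/dev/null
python3 -m handwheel '[[0.5,0,-0.5,0,0,0],[1,0,0,0,0,0],[1,0,0,0,0,0],[1,0,0,0,0,0],[1,0,0,0,0,0]]' >/dev/null
python3 -m handwheel '[[1,0,0,0,0,0],[1,0,0,0,0,0],[0.8,0.5,0,0,0,0],[0.2,1,0,0,0,0],[0,0.6,0,0,0,0]]' 
python3 -c "
from h import *
go([.518,.379,.14],DOWN)"
```

```text
clock: 12.07
position: [0.4893, 0.3825, 0.2689]
eef_rot: [2.224, 2.209, -0.002]
wrist_force: [1.0, -1.4, -1.2]
opening: 0.0511
t12.07 pos [0.4893 0.3825 0.2689] F [ 1.  -1.4 -1.2] op 0.0511 
 shift [-0.08  0.94  4.3 ] turn [ 0.05  0.07 -0.09]
```

```bash

python3 -m handwheel '[[0,0.5,0.4,0,0,-0.1],[0,0.3,0.7,0,0,0],[0.05,0,0.9,0,0,0],[0.05,0,0.9,0,0,0],[0.05,0,0.4,0,0,0]]' >/dev/null
python3 -c "
from h import *
go([.518,.379,.12],DOWN);print(st()[0]['qpos'])"
```

```text
t12.48 pos [0.5195 0.3886 0.1671] F [ 0.2 -0.3 -1.6] op 0.0516 
 shift [-0.32 -0.06  1.57] turn [ 0.06  0.02 -0.02]
[-0.0001  0.6421 -1.0582  1.4271  0.5641  1.393  -1.0703]
```

```bash

python3 -m handwheel '[[-0.3,-0.05,0.1,0,0,0],[0,0,0.5,0,0,0],[0,0,0.7,0,0,0],[0,0,0.4,0,0,0]]' >/dev/null
python3 -c "
from h import *
go([.518,.379,.067],DOWN)"
```

```text
t12.82 pos [0.5181 0.379  0.1139] F [ 0.7 -0.7 -1.3] op 0.0512 
 shift [ 0.   -0.01  1.56] turn [ 0.04  0.03 -0.02]
```

```bash

python3 -m handwheel '[[0,0,0.5,0,0,0],[0,0,0.6,0,0,0],[0,0,0.4,0,0,0],[0,0,0.1,0,0,0],[0,0,0.1,0,0,0]]'
python3 -c "
from h import *
go([.518,.379,.065],DOWN)"
```

```text
clock: 13.23
position: [0.5198, 0.3796, 0.064]
eef_rot: [2.22, 2.214, 0.005]
wrist_force: [-11.6, -15.5, 48.6]
opening: 0.0513
t13.23 pos [0.5198 0.3796 0.064 ] F [-11.6 -15.5  48.6] op 0.0513 
 shift [-0.02 -0.06 -0.03] turn [ 0.08  0.03 -0.04]
```

```bash

python3 -m handwheel '[[0,0,-0.06,0,0,0],[0,0,0,0,0,0],[0,0,0,0,0,0],[0,0,0,0,0,0],[0,0,0,0,0,0]]' 1
python3 -m handwheel '[[0,0,-0.5,0,0,0],[0,0,-0.7,0,0,0],[0,0,-1,0,0,0],[0,0,-1,0,0,0],[0,0,-1,0,0,0]]' >/dev/null
python3 -m handwheel '[[0,-0.3,-1,0,0,0],[0,-0.5,-1,0,0,0],[-0.8,-0.5,-1,0,0,0],[-1,-0.5,-0.5,0,0,0],[-1,-0.3,0,0,0,0]]' >/dev/null
python3 -m handwheel '[[-1,0,0,0,0,0],[-1,0,0,0,0,0],[-1,0,0,0,0,0]]' 
python3 -c "
from h import *
c=snap('wrist')
cv2.imwrite('pics/w5.png',c['bgr'][:230])
R1=Ro.from_euler('x',45,degrees=True).as_matrix()@DOWN
go([.5,-.03,.3],R1)"
```

```text
clock: 13.65
position: [0.521, 0.3813, 0.0689]
eef_rot: [2.22, 2.213, 0.011]
wrist_force: [-0.3, 0.1, 0.5]
opening: 0.0768
clock: 14.73
position: [0.4468, 0.2128, 0.3171]
eef_rot: [2.2, 2.238, 0.011]
wrist_force: [0.1, -0.1, 0.6]
opening: 0.0871
t14.78 pos [0.4492 0.2051 0.317 ] F [ 2.9 -1.9  0.1] op 0.0872 
 shift [-7.85  1.63  0.58] turn [0.05 9.82 0.12]
```

View pics/w5.png

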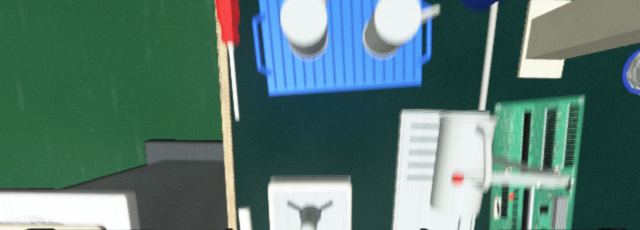

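```bash

python3 -m handwheel '[[-1,0,0,0,1,0],[-1,0,0,0,1,0],[-1,0,-0.2,0,1,0],[-0.9,0,-0.3,0,1,0],[-0.9,0,-0.4,0,1,0]]' >/dev/null
python3 -m handwheel '[[-0.9,0,-0.4,0,1,0],[-0.8,0,-0.5,0,1,0],[-0.7,0,-0.6,0,1,0],[0,0,0,0,1,0],[0,0,0,0,0.8,0]]' 
python3 -c "
from h import *
R1=Ro.from_euler('x',45,degrees=True).as_matrix()@DOWN
go([.5,-.05,.26],R1);print(st()[0]['qpos'])"
```

```text
clock: 15.62
position: [0.4495, -0.0004, 0.3502]
eef_rot: [-1.766, -1.83, -0.696]
wrist_force: [0.3, -0.1, 0.2]
opening: 0.087
t15.62 pos [ 0.4495 -0.0004  0.3502] F [ 0.3 -0.1  0.2] op 0.0870 
 shift [-3.29  1.58  1.13] turn [-0.07  0.68  0.42]
[ 1.2245  0.1358 -0.8968  1.6667 -0.5806  1.6438  0.3872]
```

```bash

python3 -m handwheel '[[-0.6,0.8,0.2,0,0.4,0.2],[-0.6,0.8,0.2,0,0.3,0.2],[-0.7,0.9,0.2,0,0,0],[-0.7,0.9,0.2,0,0,0],[-0.6,0.9,0.2,0,0,0]]' >/dev/null
python3 -c "
from h import *
R1=Ro.from_euler('x',45,degrees=True).as_matrix()@DOWN
go([.583,-.037,.217],R1);print(st()[0]['qpos'])
c=snap('wrist','w6.png');cv2.imwrite('pics/w6.png',c['bgr'][:260])"
```

```text
t16.03 pos [ 0.5832 -0.0529  0.2622] F [-0.1 -0.7  0.9] op 0.0869 
 shift [-0.69 -0.01  1.44] turn [ 0.   -0.03 -0.04]
[ 0.9825  0.5731 -0.8238  1.4166 -0.3587  1.5012  0.2628]
```

View pics/w6.png

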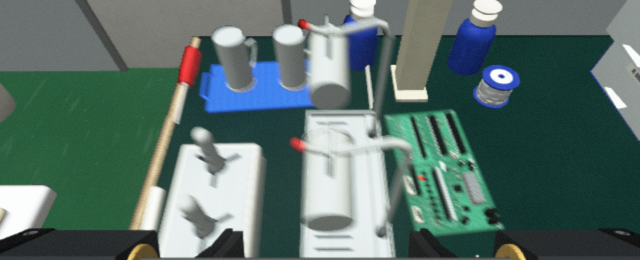

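```bash

python3 -c "
from h import *
c=snap('wrist')
for (u,v,Y) in((327,208,.017),(329,92,.187)):
  o,d=ray(c,u,v);print(o+d*(Y-o[1])/d[1])
for X in([.583,.017,.14],[.583,.187,.14],[.557,.063,.21]):print(proj(c,X))
R1=Ro.from_euler('x',45,degrees=True).as_matrix()@DOWN
go([.583,-.037,.217],R1)"
```

```text
[0.587  0.017  0.1732]
[0.5899 0.187  0.1487]
[322.9087 225.05  ]
[323.2322  97.7196]
[290.5235 138.2741]
t16.13 pos [ 0.5834 -0.0525  0.2595] F [-1.5 -1.2  0.5] op 0.0866 
 shift [-0.65 -0.01  1.36] turn [-0.03 -0.09 -0.07]
```

```bash

python3 -m handwheel '[[-0.6,0,0.4,0,0,0],[0,0,0.8,0,0,0],[0,0,1,0,0,0],[0,0,1,0,0,0],[0,0,0.7,0,0,0]]' >/dev/null
python3 -c "
from h import *
R1=Ro.from_euler('x',45,degrees=True).as_matrix()@DOWN
go([.583,.048,.133],R1)"
```

```text
t16.55 pos [0.5864 0.0186 0.1685] F [ 0.1  0.1 -0. ] op 0.0870 
 shift [-0.15 -0.12  1.53] turn [ 0.06 -0.08  0.01]
```

```bash

python3 -m handwheel '[[-0.15,-0.1,0.4,0,0,0],[0,0,0.6,0,0,0],[0,0,0.4,0,0,0],[0,0,0,0,0,0]]' >/dev/null
python3 -c "
from h import *
c=snap('side','s2.png',(280,120,400,300),3.3)
R1=Ro.from_euler('x',45,degrees=True).as_matrix()@DOWN
go([.583,.048,.133],R1)"
```

```text
t16.93 pos [0.5813 0.0518 0.138 ] F [0.2 0.2 0.1] op 0.0867 
 shift [-0.21  0.05  0.03] turn [-0.   -0.09  0.1 ]
```

View pics/s2.png

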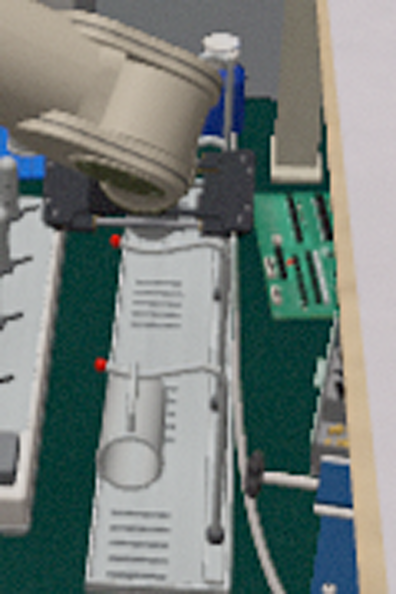

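```bash

python3 -m handwheel '[[-0.15,0.05,0,0,0,0],[0,0,0,0,0,0],[0,0,0,0,0,0],[0,0,0,0,0,0],[0,0,0,0,0,0]]' 0 40
python3 -m handwheel '[[0,0,0,0,0,0],[0,0,0,0,0,0],[0,0,0,0,0,0],[0,0,0,0,0,0]]'
```

```text
clock: 17.35
position: [0.5855, 0.0445, 0.138]
eef_rot: [-1.754, -1.765, -0.742]
wrist_force: [0.2, 0.0, 0.3]
opening: 0.0616
clock: 17.68
position: [0.5859, 0.0437, 0.1384]
eef_rot: [-1.756, -1.765, -0.743]
wrist_force: [0.0, 0.4, -0.4]
opening: 0.0516
```

```bash

python3 -m handwheel '[[0.18,0,-0.18,0,0,0],[0.18,0,-0.18,0,0,0],[0,0,0,0,0,0]]'
python3 -c "
from h import *
R1=Ro.from_euler('x',45,degrees=True).as_matrix()@DOWN
go([.5855,.0445,.153],R1)"
```

```text
clock: 17.93
position: [0.5853, 0.0438, 0.1547]
eef_rot: [-1.755, -1.765, -0.742]
wrist_force: [0.5, 0.1, 0.1]
opening: 0.0515
t17.93 pos [0.5853 0.0438 0.1547] F [0.5 0.1 0.1] op 0.0515 
 shift [-0.02  0.01  0.06] turn [ 0.08 -0.06  0.1 ]
```

```bash

python3 -m handwheel '[[0,-0.4,0,0,0,0],[0,-0.4,0,0,0,0],[0,-0.4,0,0,0,0]]'
python3 -m handwheel '[[0,-0.5,0,0,0,0],[0,-0.5,0,0,0,0],[0,-0.5,0,0,0,0]]'
```

```text
clock: 18.18
position: [0.5504, 0.0442, 0.1559]
eef_rot: [-1.755, -1.767, -0.745]
wrist_force: [0.5, -0.2, -1.0]
opening: 0.0515
clock: 18.43
position: [0.5041, 0.0444, 0.1559]
eef_rot: [-1.755, -1.769, -0.745]
wrist_force: [0.2, -0.2, -1.3]
opening: 0.0516
```

```bash

python3 -m handwheel '[[0.6,-0.5,-0.6,0,0,0],[0.7,-0.7,-0.7,0,0,0],[0.7,-0.7,-0.7,0,0,0],[0.7,0,-0.7,0,0,0],[0.6,0,-0.6,0,-1,0]]' >/dev/null
python3 -m handwheel '[[0,0,0,0,-1,0],[0,0,0,0,-1,0],[0,0,0,0,-1,0],[0,0,0,0,-1,0],[0,0,0,0,-1,0]]' >/dev/null
python3 -m handwheel '[[0,0,0,0,-1,0],[0,0,0,0,-1,0],[0,0,0,0,-1,0],[0,0,0,0,-1,0],[0,0,0,0,-1,0]]' >/dev/null
python3 -m handwheel '[[0,0,0,0,-1,0],[0,0,0,0,-1,0],[0,0,0,0,-1,0],[0,0,0,0,-1,0],[0,0,0,0,-1,0]]'
python3 -c "
from h import *
Rp=Ro.from_rotvec([-1.756,-1.765,-.743]).as_matrix();tcp=np.array([.5859,.0437,.1384])
o=Rp.T@(np.array([tcp[0],.017,.145])-tcp)
c0=np.array([0,np.cos(.087),np.sin(.087)]);ct=Rp.T@c0
R1=Ro.from_euler('x',-95,degrees=True).as_matrix()@Rp
print('o',o,'ct',ct,'R1 rel',Ro.from_matrix(Ro.from_euler('x',-45,degrees=True).as_matrix()@DOWN@R1.T).as_rotvec())
base=np.array([.4295,.0545,.155])
print('place TCP',base-R1@o)
go(base-R1@o+[0,0,.1],R1);print(st()[0]['qpos'])
s,p,R=st();print('cup axis now',R@ct,'base',p+R@o)
snap('side','s3.png',(200,60,400,260),3)"
```

```text
clock: 20.1
position: [0.428, 0.0348, 0.3103]
eef_rot: [1.933, 1.901, -0.482]
wrist_force: [-0.5, -1.4, 0.0]
opening: 0.0513
o [-0.0141  0.0001 -0.0236] ct [0.7633 0.0014 0.6461] R1 rel [ 0.0832 -0.001  -0.0111]
place TCP [0.4295 0.0456 0.129 ]
t20.10 pos [0.428  0.0348 0.3103] F [-0.5 -1.4  0. ] op 0.0513 
 shift [ 1.66 -0.04  2.17] turn [ 0.17 -4.34 -0.46]
[ 1.3428 -0.4981 -1.4664  1.7399  0.0265  1.4886 -0.1214]
cup axis now [ 0.0352  0.3397 -0.9399] base [0.4272 0.0343 0.3378]
```

View pics/s3.png

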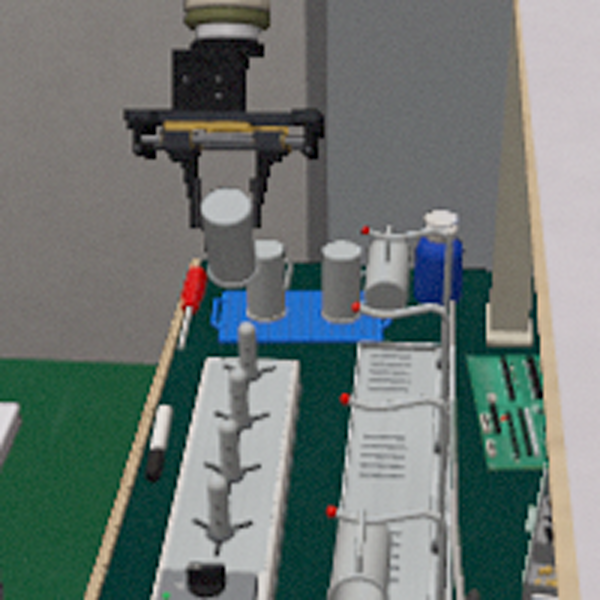

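```bash

python3 -m handwheel '[[0.3,0.5,0.6,0,0,0],[0.3,0.5,0.6,0,-0.5,0],[0.3,0.5,0.6,0,-0.5,0],[0,0,0,0,-0.5,0],[0,0,0,0,-0.5,0]]'
python3 -c "
from h import *
print(st()[0]['qpos'])"
python3 -m handwheel '[[0,0,0,0,-0.5,0],[0,0,0,0,-0.5,0],[0,0,0,0,-0.5,0],[0,0,0,0,-0.5,0]]'
python3 -c "
from h import *
print(st()[0]['qpos'])
Rp=Ro.from_rotvec([-1.756,-1.765,-.743]).as_matrix()
R1=Ro.from_euler('x',-95,degrees=True).as_matrix()@Rp
go([.43,.0456,.229],R1)"

```

```text
clock: 20.57
position: [0.417, 0.0057, 0.2748]
eef_rot: [1.812, 1.818, -0.536]
wrist_force: [0.4, -0.4, -1.5]
opening: 0.0514
[ 1.2367 -0.5    -1.4691  1.8857  0.1643  1.3681 -0.2388]
clock: 20.9
position: [0.3935, -0.0058, 0.2862]
eef_rot: [1.709, 1.724, -0.631]
wrist_force: [-0.2, -0.5, -2.0]
opening: 0.0515
[ 1.1278 -0.5    -1.4691  1.9422  0.3022  1.4073 -0.3536]
t20.90 pos [ 0.3935 -0.0058  0.2862] F [-0.2 -0.5 -2. ] op 0.0515 
 shift [2.6  1.12 0.21] turn [ 1.11 -0.83 -0.55]
```

```bash

python3 -m handwheel '[[0.5,1,0.1,0.2,0,-0.1],[0.5,1,0.1,0.2,0,-0.1],[0.5,1,0.1,0.2,0,-0.1],[0.5,1,0.1,0.2,0,-0.1],[0.5,0.5,0.1,0,0,0]]'
python3 -c "
from h import *
print(st()[0]['qpos'])
Rp=Ro.from_rotvec([-1.756,-1.765,-.743]).as_matrix()
R1=Ro.from_euler('x',-95,degrees=True).as_matrix()@Rp
go([.43,.0456,.229],R1)"

```

```text
clock: 21.32
position: [0.4308, -0.0092, 0.2874]
eef_rot: [1.704, 1.817, -0.557]
wrist_force: [0.0, 0.3, -0.2]
opening: 0.0515
[ 1.2248 -0.4997 -1.4677  1.8948  0.2409  1.3336 -0.2185]
t21.32 pos [ 0.4308 -0.0092  0.2874] F [ 0.   0.3 -0.2] op 0.0515 
 shift [ 2.66 -0.02  0.25] turn [ 1.54 -1.81 -0.03]
```

```bash
cat >> h.py <<'E'
RP=Ro.from_rotvec([-1.756,-1.765,-.743]).as_matrix()
O=np.array([-.0141,.0001,-.0236]); CT=np.array([.7633,0,.6461])
def rplace(yaw): return Ro.from_euler('z',yaw,degrees=True).as_matrix()@Ro.from_euler('x',-95,degrees=True).as_matrix()@RP
def hand():
    s,p,R=st(); print('cup axis',R@CT,'base',p+R@O,'mouth',p+R@(O+.095*CT)); print('q',np.array(s['qpos']).round(2))
E
python3 -c "
from h import *
go([.43,0,.30],rplace(60));hand()"
```

```text
t21.32 pos [ 0.4308 -0.0092  0.2874] F [ 0.   0.3 -0.2] op 0.0515 
 shift [-0.05  0.04 -0.52] turn [-7.89 -1.12 -9.11]
cup axis [ 0.0711  0.1484 -0.9864] base [ 0.4281 -0.0043  0.3143] mouth [0.4349 0.0098 0.2206]
q [ 1.22 -0.5  -1.47  1.89  0.24  1.33 -0.22]
```

```bash

python3 -m handwheel '[[0,0,-0.1,-0.8,-0.1,-0.9],[0,0,-0.1,-0.8,-0.1,-0.9],[0,0,-0.1,-0.8,-0.1,-0.9],[0,0,-0.1,-0.8,-0.1,-0.9],[0,0,-0.1,-0.8,-0.1,-0.9]]'
python3 -c "
from h import *
go([.43,0,.30],rplace(60));hand()"
python3 -m handwheel '[[0,0,0,-0.8,-0.1,-0.9],[0,0,0,-0.8,-0.1,-0.9],[0,0,0,-0.8,-0.1,-0.9],[0,0,0,-0.8,-0.1,-0.9],[0,0,0,-0.8,-0.1,-0.9]]'
python3 -c "
from h import *
go([.43,0,.30],rplace(60));hand();go([.43,0,.30],rplace(90))"
```

```text
clock: 21.73
position: [0.4274, 0.0009, 0.2959]
eef_rot: [1.178, 2.061, -0.413]
wrist_force: [-1.1, -0.1, -0.3]
opening: 0.0514
t21.73 pos [0.4274 0.0009 0.2959] F [-1.1 -0.1 -0.3] op 0.0514 
 shift [-0.15  0.07 -0.04] turn [-4.   -0.58 -4.81]
cup axis [ 0.0251  0.0925 -0.9954] base [0.4221 0.0061 0.3224] mouth [0.4245 0.0149 0.2278]
q [ 0.6  -0.49 -1.04  2.12  0.4   1.13 -0.03]
clock: 22.15
position: [0.4239, 0.0015, 0.2996]
eef_rot: [0.842, 2.154, -0.317]
wrist_force: [-0.9, -0.8, -1.2]
opening: 0.0517
t22.15 pos [0.4239 0.0015 0.2996] F [-0.9 -0.8 -1.2] op 0.0517 
 shift [-0.13  0.1   0.14] turn [-1.59 -0.19 -2.2 ]
cup axis [ 0.0173  0.0494 -0.9987] base [0.4168 0.0062 0.3258] mouth [0.4185 0.0109 0.2309]
q [-0.05 -0.5  -0.56  2.27  0.62  1.1   0.  ]
t22.15 pos [0.4239 0.0015 0.2996] F [-0.9 -0.8 -1.2] op 0.0517 
 shift [-0.13  0.1   0.14] turn [-6.56 -0.02 -6.45]
```

```bash

python3 -c "
from h import *
R1=rplace(45);P=np.array([.4295,.0545,.155])-R1@O;print(P);go(P+[0,0,.09],R1)"
```

```text
[0.4358 0.0482 0.129 ]
t22.15 pos [0.4239 0.0015 0.2996] F [-0.9 -0.8 -1.2] op 0.0517 
 shift [2.55 1.3  1.27] turn [ 0.89 -0.26 -0.06]
```

```bash

python3 -m handwheel '[[0.6,0.3,0.3,0.2,-0.1,0],[0.6,0.3,0.3,0.2,0,0],[0.6,0.3,0.3,0.2,0,0],[0.4,0.2,0.2,0.2,0,0],[0,0,0,0,0,0]]'
python3 -c "
from h import *
R1=rplace(45);P=np.array([.4295,.0545,.155])-R1@O;hand();go(P+[0,0,.09],R1);snap('top','t3.png',(230,190,390,270),5);
c=snap('side','s4.png',(240,140,340,240),6);print(proj(c,[.4295,.0545,.25]))"
```

```text
clock: 22.57
position: [0.4315, 0.0485, 0.2266]
eef_rot: [0.868, 2.151, -0.372]
wrist_force: [-0.4, -0.5, -1.4]
opening: 0.0513
cup axis [-0.0012  0.0241 -0.9997] base [0.4251 0.0541 0.2527] mouth [0.425  0.0564 0.1577]
q [ 0.01 -0.26 -0.8   2.27  0.75  1.13 -0.33]
t22.57 pos [0.4315 0.0485 0.2266] F [-0.4 -0.5 -1.4] op 0.0513 
 shift [0.12 0.08 0.25] turn [ 0.29 -0.22 -0.05]
[276.3379 151.1983]
```

View pics/s4.png

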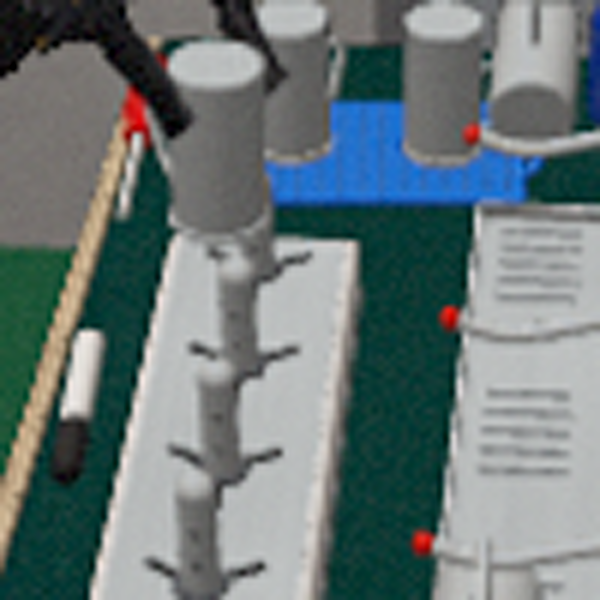

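```bash

python3 -m handwheel '[[0.1,0.1,0.1,0.15,-0.1,0],[0,0.05,0,0.1,-0.1,0]]'
python3 -c "
from h import *
R1=rplace(45);P=np.array([.4295,.0545,.155])-R1@O;hand();go(P,R1)"
```

```text
clock: 22.83
position: [0.4349, 0.0492, 0.2261]
eef_rot: [0.876, 2.131, -0.399]
wrist_force: [-0.6, -0.3, -1.2]
opening: 0.0515
cup axis [ 0.0057  0.0032 -1.    ] base [0.4285 0.0554 0.2521] mouth [0.429  0.0557 0.1571]
q [ 0.02 -0.22 -0.82  2.26  0.79  1.17 -0.38]
t22.83 pos [0.4349 0.0492 0.2261] F [-0.6 -0.3 -1.2] op 0.0515 
 shift [ 2.45 -0.02  2.12] turn [ 0.04  0.02 -0.09]
```

```bash

python3 -m handwheel '[[0.4,0,0.35,0,0,0],[0.5,0,0.42,0,0,0],[0.5,0,0.42,0,0,0],[0.3,0,0.25,0,0,0],[0,0,0,0,0,0]]'
python3 -c "
from h import *
R1=rplace(45);P=np.array([.4295,.0545,.155])-R1@O;hand();go(P,R1)"
```

```text
clock: 23.25
position: [0.4372, 0.0484, 0.1631]
eef_rot: [0.88, 2.12, -0.394]
wrist_force: [-0.7, 0.4, -2.0]
opening: 0.0513
cup axis [ 0.0164  0.0044 -0.9999] base [0.4305 0.0546 0.189 ] mouth [0.432 0.055 0.094]
q [ 0.02 -0.06 -0.89  2.32  0.93  1.15 -0.61]
t23.25 pos [0.4372 0.0484 0.1631] F [-0.7  0.4 -2. ] op 0.0513 
 shift [ 0.89 -0.05  0.7 ] turn [ 0.07  0.1  -0.2 ]
```

```bash

python3 -m handwheel '[[0.4,-0.05,0.33,0.05,0.1,-0.1],[0.4,0,0.3,0,0,0],[0.05,0,0.05,0,0,0],[0.05,0,0.05,0,0,0]]'
python3 -c "
from h import *
R1=rplace(45);P=np.array([.4295,.0545,.155])-R1@O;hand();go(P,R1)"
```

```text
clock: 23.58
position: [0.4375, 0.0471, 0.1323]
eef_rot: [0.879, 2.126, -0.399]
wrist_force: [-0.4, 0.2, 3.0]
opening: 0.0511
cup axis [ 0.0094  0.0031 -1.    ] base [0.431  0.0534 0.1583] mouth [0.4319 0.0537 0.0633]
q [ 0.01  0.03 -0.9   2.34  1.01  1.16 -0.71]
t23.58 pos [0.4375 0.0471 0.1323] F [-0.4  0.2  3. ] op 0.0511 
 shift [ 0.13 -0.02  0.02] turn [ 0.03  0.05 -0.15]
```

```bash

python3 -m handwheel '[[0.06,0,0.05,0,0,0],[0.06,0,0.05,0,0,0]]'

```

```text
clock: 23.75
position: [0.4395, 0.0466, 0.1322]
eef_rot: [0.88, 2.118, -0.399]
wrist_force: [0.5, -1.9, 7.6]
opening: 0.0516
```

```bash

python3 -m handwheel '[[0,0,0,0,0,0],[0,0,0,0,0,0],[0,0,0,0,0,0],[0,0,0,0,0,0],[0,0,0,0,0,0]]' 1
python3 -m handwheel '[[0,0,0,0,0,0],[0,0,-0.2,0,0,0],[0,0,-0.5,0,0,0],[0,0,-0.8,0,0,0],[0,0,-0.8,0,0,0]]'
python3 -m handwheel '[[-0.5,0,-0.8,0,0,0],[-0.7,0,-0.8,0,0,0],[-0.7,0,-0.8,0,0,0]]'
python3 -c "
from h import *
hand()
c=snap('side','s5.png',(240,140,340,240),6);print(proj(c,[.4295,.0545,.155]))
c=snap('top');print(proj(c,[.4295,.0545,.155]));go([.45,0,.33],DOWN)"
```

```text
clock: 24.17
position: [0.4414, 0.047, 0.137]
eef_rot: [0.881, 2.112, -0.396]
wrist_force: [0.4, -0.2, -0.3]
opening: 0.0769
clock: 24.58
position: [0.4004, 0.082, 0.1794]
eef_rot: [0.886, 2.116, -0.405]
wrist_force: [0.7, 0.5, 0.4]
opening: 0.0871
clock: 24.83
position: [0.3818, 0.0981, 0.2694]
eef_rot: [0.878, 2.125, -0.407]
wrist_force: [1.6, -0.2, 0.2]
opening: 0.0868
cup axis [ 0.007  -0.0028 -1.    ] base [0.3754 0.1045 0.2953] mouth [0.3761 0.1042 0.2003]
q [-0.06 -0.3  -0.9   2.19  0.65  1.34 -0.35]
[277.4894 177.2214]
[300.6485 234.4763]
t24.93 pos [0.3833 0.1    0.2732] F [ 0.5  0.7 -0.6] op 0.0868 
 shift [-3.97 -0.78  1.81] turn [ 4.45 10.34  9.15]
```

View pics/s5.png

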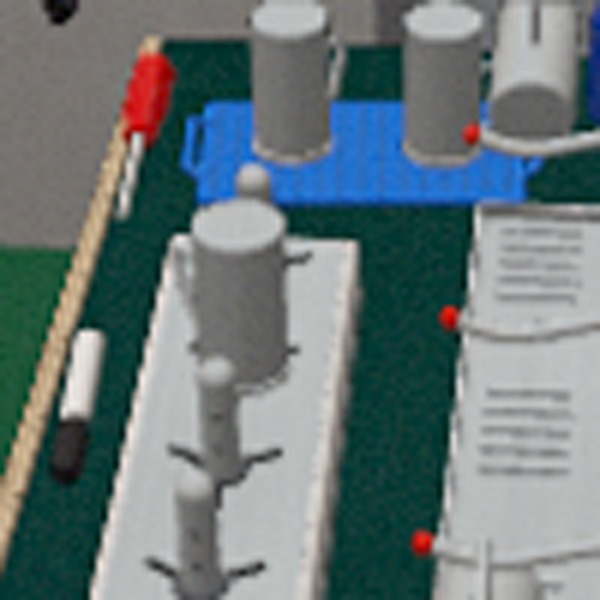

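```bash
cat >> h.py <<'E'
R45=Ro.from_euler('x',45,degrees=True).as_matrix()@DOWN
E
python3 -m handwheel '[[-0.4,0.1,-0.5,0.3,1,0.5],[-0.4,0.1,-0.3,0.3,1,0.5],[0,0,0,0.3,1,0.5],[0,0,0,0.3,1,0.5],[0,0,0,0.3,1,0.5]]' > /dev/null
python3 -c "
from h import *
hand();go([.45,.06,.33],R45)"
```

```text
cup axis [-0.1809  0.3563 -0.9167] base [0.3822 0.1067 0.336 ] mouth [0.365  0.1406 0.2489]
q [-0.02 -0.28 -0.63  1.94  0.3   1.43 -0.12]
t25.35 pos [0.3819 0.1091 0.3086] F [-0.6 -1.1 -0.2] op 0.0869 
 shift [-2.63  1.07  0.55] turn [-0.69 14.97  7.5 ]
```

```bash

python3 -m handwheel '[[-0.2,0.4,0,0,1,0.5],[-0.2,0.4,0,0,1,0.5],[-0.2,0.4,0,0,1,0.5],[-0.2,0.4,0,0,1,0.5],[-0.2,0.4,0,0,1,0.5]]' > /dev/null
python3 -m handwheel '[[-0.2,0.2,0,0,1,0.5],[-0.2,0.2,0,0,1,0.5],[0,0.2,0,0,1,0.5],[0,0.2,0,0,1,0.5],[0,0,0,0,1,0.5]]' > /dev/null
python3 -c "
from h import *
hand();go([.50,.08,.30],R45)"
```

```text
cup axis [-0.1429  0.9488 -0.2819] base [0.4817 0.0912 0.3424] mouth [0.4681 0.1813 0.3156]
q [ 0.19  0.   -0.22  1.69 -0.42  1.46  0.19]
t26.18 pos [0.4788 0.1134 0.3265] F [-0.1  0.7 -0.3] op 0.0870 
 shift [-1.48  0.46  0.34] turn [-0.6   4.54  2.12]
```

```bash

python3 -m handwheel '[[-0.4,0.6,0.1,-0.1,1,0.5],[-0.4,0.6,0.1,-0.1,1,0.5],[-0.4,0.7,0.1,-0.1,1,0.5],[-0.4,0.8,0,-0.1,1,0.5],[0,0.6,0,-0.1,0.5,0.1]]' > /dev/null
python3 -c "
from h import *
hand();go([.583,.132,.22],R45)"
```

```text
cup axis [0.0059 0.995  0.1003] base [0.5853 0.0578 0.3031] mouth [0.5859 0.1523 0.3126]
q [ 0.31  0.32 -0.13  1.55 -0.75  1.49  0.32]
t26.60 pos [0.5853 0.0846 0.2969] F [ 0.1 -0.1 -0.1] op 0.0867 
 shift [-0.75 -0.07  2.92] turn [-0.01 -0.22 -0.11]
```

```bash

python3 -m handwheel '[[-0.4,0,0.6,0,-0.2,-0.1],[-0.35,0,1,0,0,0],[0,0,1,0,0,0],[0,0,1,0,0,0],[0,0,1,0,0,0]]' > /dev/null
python3 -c "
from h import *
go([.583,.217,.136],R45)"
```

```text
t27.02 pos [0.5909 0.1613 0.1771] F [ 0.5 -0.5 -0.7] op 0.0869 
 shift [ 0.33 -0.29  2.28] turn [ 0.1  -0.06 -0.17]
```

```bash

python3 -m handwheel '[[0.33,-0.28,0,0.1,0,-0.1],[0,0,0.6,0,0,0],[0,0,0.8,0,0,0],[0,0,0.6,0,0,0],[0,0,0.1,0,0,0]]' > /dev/null
python3 -c "
from h import *
go([.583,.217,.136],R45)"
```

```text
t27.43 pos [0.5764 0.2216 0.1361] F [-0.7  0.1 -0.4] op 0.0868 
 shift [-0.11  0.22 -0.11] turn [-0.16 -0.12 -0.07]
```

```bash

python3 -m handwheel '[[-0.1,0.2,-0.1,-0.1,-0.1,0],[0,0,0,0,0,0]]' 
python3 -m handwheel '[[0,0,0,0,0,0],[0,0,0,0,0,0],[0,0,0,0,0,0],[0,0,0,0,0,0],[0,0,0,0,0,0]]' 0 40
python3 -m handwheel '[[0,0,0,0,0,0],[0,0,0,0,0,0],[0,0,0,0,0,0],[0,0,0,0,0,0]]'
```

```text
clock: 27.6
position: [0.5824, 0.2173, 0.137]
eef_rot: [-1.759, -1.754, -0.723]
wrist_force: [0.4, -0.5, -0.4]
opening: 0.0869
clock: 28.02
position: [0.5855, 0.213, 0.1406]
eef_rot: [-1.764, -1.755, -0.729]
wrist_force: [-0.5, 0.0, 1.2]
opening: 0.0614
clock: 28.35
position: [0.5857, 0.2125, 0.1409]
eef_rot: [-1.765, -1.754, -0.73]
wrist_force: [-0.4, 0.0, -0.4]
opening: 0.052
```

```bash
cat >> h.py <<'E'
O=RP.T@np.array([0,-.0237,.0041])
E
python3 -m handwheel '[[0.18,0,-0.18,0,0,0],[0.18,0,-0.18,0,0,0],[0,0,0,0,0,0]]'
python3 -m handwheel '[[0,-0.4,0,0,0,0],[0,-0.4,0,0,0,0],[0,-0.4,0,0,0,0]]'
python3 -m handwheel '[[0,-0.6,0,0,0,0],[0,-0.7,0,0,0,0],[0.3,-0.6,-0.3,0,0,0],[0.5,-0.4,-0.5,0,0,0],[0.7,-0.3,-0.7,0,0,0]]'
```

```text
clock: 28.6
position: [0.5852, 0.2124, 0.1569]
eef_rot: [-1.765, -1.754, -0.728]
wrist_force: [1.2, -0.2, -1.2]
opening: 0.0512
clock: 28.85
position: [0.5504, 0.2126, 0.1584]
eef_rot: [-1.766, -1.756, -0.731]
wrist_force: [-0.3, 0.4, -0.7]
opening: 0.0513
clock: 29.27
position: [0.4655, 0.2128, 0.2188]
eef_rot: [-1.766, -1.752, -0.721]
wrist_force: [1.7, -0.2, -0.4]
opening: 0.0511
```

```bash

python3 -m handwheel '[[0.6,0,-0.6,0,-1,-0.5],[0.7,0,-0.7,0,-1,-0.5],[0.7,0,-0.6,0,-1,-0.5],[0.2,0,-0.5,0,-1,-0.5],[0,0,-0.2,0,-1,-0.5]]' >/dev/null
python3 -m handwheel '[[0,0,0,0,-1,-0.5],[0,0,0,0,-1,-0.5],[0,0,0,0,-1,-0.5],[0,0,0,0,-1,-0.5],[0,0,0,0,-1,-0.5]]' >/dev/null
python3 -m handwheel '[[0,0,0,0,-1,-0.5],[0,0,0,0,-1,-0.5],[0,0,0,0,-1,-0.5],[0,0,0,0,-1,-0.5],[0,0,0,0,-1,-0.5]]'
python3 -c "
from h import *
R1=rplace(45);P=np.array([.427,.149,.155])-R1@O;hand();go(P+[0,0,.10],R1)"
```

```text
clock: 30.52
position: [0.4629, 0.2153, 0.3461]
eef_rot: [1.296, 2.271, -0.236]
wrist_force: [0.8, 0.3, -1.6]
opening: 0.0514
cup axis [-0.0934  0.3243 -0.9414] base [0.4619 0.2126 0.37  ] mouth [0.453  0.2434 0.2806]
q [-0.21  0.04 -0.69  1.66  0.56  1.56 -0.41]
t30.52 pos [0.4629 0.2153 0.3461] F [ 0.8  0.3 -1.6] op 0.0514 
 shift [ 0.61 -2.51  3.81] turn [-0.96 -3.96 -3.07]
```

```bash

python3 -m handwheel '[[0.1,-0.5,0.7,-0.2,-1,-0.7],[0.1,-0.5,0.7,-0.2,-1,-0.7],[0.2,-0.4,0.6,-0.2,-1,-0.7],[0.3,-0.4,0.6,-0.2,-0.6,-0.5],[0.3,-0.3,0.5,0,-0.2,-0.3]]'
python3 -c "
from h import *
R1=rplace(45);P=np.array([.427,.149,.155])-R1@O;hand();go(P+[0,0,.10],R1)"
```

```text
clock: 30.93
position: [0.4393, 0.1562, 0.2516]
eef_rot: [0.866, 2.135, -0.403]
wrist_force: [0.8, 0.0, -1.2]
opening: 0.0517
cup axis [ 0.0014 -0.0016 -1.    ] base [0.4349 0.1605 0.2749] mouth [0.435  0.1604 0.1799]
q [-0.28  0.01 -0.76  2.05  0.85  1.44 -0.52]
t30.93 pos [0.4393 0.1562 0.2516] F [ 0.8  0.  -1.2] op 0.0517 
 shift [ 0.46 -0.46  0.49] turn [0.04 0.02 0.01]
```

```bash

python3 -m handwheel '[[0.25,-0.25,0.25,0,0,0],[0.2,-0.2,0.2,0,0,0],[0,0,0,0,0,0]]'
python3 -c "
from h import *
R1=rplace(45);P=np.array([.427,.149,.155])-R1@O;hand();go(P,R1)
c=snap('side','s6.png',(240,120,340,220),6);print(proj(c,[.427,.149,.25]))"
```

```text
clock: 31.18
position: [0.4277, 0.1423, 0.228]
eef_rot: [0.86, 2.137, -0.411]
wrist_force: [0.0, 0.2, -1.0]
opening: 0.0518
cup axis [-0.0028 -0.0081 -1.    ] base [0.4234 0.1468 0.2512] mouth [0.4231 0.146  0.1562]
q [-0.28 -0.   -0.77  2.11  0.85  1.4  -0.56]
t31.18 pos [0.4277 0.1423 0.228 ] F [ 0.   0.2 -1. ] op 0.0518 
 shift [2.43 0.17 2.09] turn [0.   0.04 0.11]
[279.3966 136.7854]
```

View pics/s6.png

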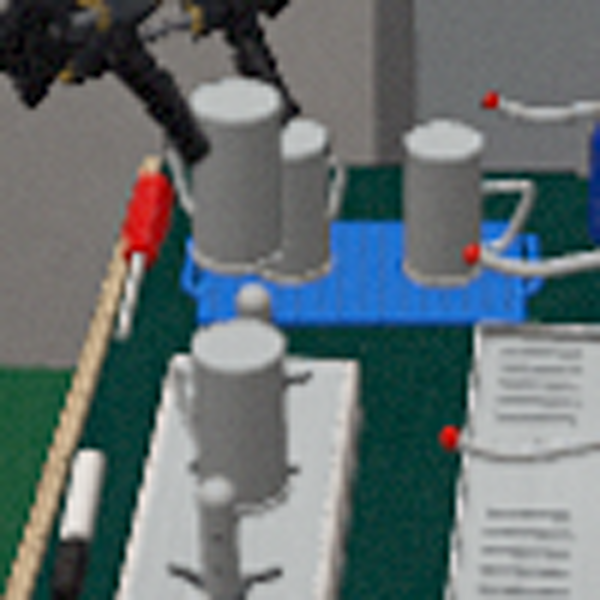

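```bash

python3 -m handwheel '[[0.45,0.2,0.3,0,0,0],[0.5,0.05,0.42,0,0,0],[0.5,0,0.42,0,0,0],[0.3,0,0.25,0,0,0],[0,0,0,0,0,0]]'
python3 -c "
from h import *
R1=rplace(45);P=np.array([.429,.149,.155])-R1@O;hand();go(P,R1)
c=snap('side');print(proj(c,[.427,.149,.128]))"
```

```text
clock: 31.65
position: [0.4355, 0.1541, 0.1656]
eef_rot: [0.868, 2.131, -0.396]
wrist_force: [-0.5, -0.2, -0.9]
opening: 0.0516
cup axis [ 0.0073  0.002  -1.    ] base [0.4309 0.1584 0.1888] mouth [0.4316 0.1586 0.0938]
q [-0.32  0.15 -0.77  2.14  0.95  1.38 -0.74]
t31.65 pos [0.4355 0.1541 0.1656] F [-0.5 -0.2 -0.9] op 0.0516 
 shift [ 0.75 -0.28  0.85] turn [ 0.1   0.04 -0.05]
[280.6612 168.9262]
```

```bash

python3 -m handwheel '[[-0.15,-0.28,0.08,0.1,0,0],[0.25,0,0.2,0,0,0],[0.3,0,0.25,0,0,0]]'
python3 -c "
from h import *
R1=rplace(45);P=np.array([.429,.149,.155])-R1@O;hand();go(P,R1)"
```

```text
clock: 31.95
position: [0.4349, 0.1467, 0.1515]
eef_rot: [0.877, 2.126, -0.397]
wrist_force: [0.7, 0.6, -0.9]
opening: 0.0515
cup axis [ 0.0105  0.0032 -1.    ] base [0.4303 0.1509 0.1748] mouth [0.4313 0.1513 0.0798]
q [-0.32  0.17 -0.77  2.17  0.97  1.36 -0.78]
t31.95 pos [0.4349 0.1467 0.1515] F [ 0.7  0.6 -0.9] op 0.0515 
 shift [ 0.5  -0.09  0.43] turn [ 0.05  0.06 -0.14]
```

```bash

python3 -m handwheel '[[0.25,-0.05,0.2,0.05,0.05,-0.1],[0.22,0,0.2,0,0,0],[0.06,0,0.05,0,0,0],[0.06,0,0.05,0,0,0]]'
python3 -c "
from h import *
R1=rplace(45);P=np.array([.429,.149,.155])-R1@O;hand();go(P,R1)"
```

```text
clock: 32.28
position: [0.4362, 0.1444, 0.1319]
eef_rot: [0.874, 2.121, -0.405]
wrist_force: [-9.6, -0.7, 25.5]
opening: 0.0513
cup axis [ 0.0121 -0.0048 -1.    ] base [0.4315 0.1489 0.1551] mouth [0.4327 0.1484 0.0601]
q [-0.33  0.22 -0.76  2.18  1.01  1.36 -0.83]
t32.28 pos [0.4362 0.1444 0.1319] F [-9.6 -0.7 25.5] op 0.0513 
 shift [ 0.05 -0.06 -0.05] turn [ 0.01  0.15 -0.1 ]
```

```bash

python3 -m handwheel '[[0,0,0,0,0,0],[0,0,0,0,0,0],[0,0,0,0,0,0],[0,0,0,0,0,0],[0,0,0,0,0,0]]' 1
python3 -m handwheel '[[0,0,0,0,0,0],[0,0,-0.2,0,0,0],[0,0,-0.5,0,0,0],[0,0,-0.8,0,0,0],[0,0,-0.8,0,0,0]]'
python3 -m handwheel '[[-0.7,0,-0.8,0,0,0],[-0.9,0,-0.8,0,0,0],[-0.9,0,-0.8,0,0,0],[-0.9,0,-0.8,0,0,0]]'
cat >> h.py <<'E'
M45=Ro.from_euler('x',-45,degrees=True).as_matrix()@DOWN
E
python3 -c "
from h import *
hand();go([.5,-.10,.35],M45)"
```

```text
clock: 32.7
position: [0.4369, 0.1446, 0.1323]
eef_rot: [0.874, 2.118, -0.404]
wrist_force: [0.3, 0.8, 0.2]
opening: 0.0769
clock: 33.12
position: [0.3973, 0.1789, 0.1752]
eef_rot: [0.878, 2.119, -0.414]
wrist_force: [-0.7, -0.4, 0.2]
opening: 0.0866
clock: 33.45
position: [0.3856, 0.1887, 0.3167]
eef_rot: [0.866, 2.129, -0.419]
wrist_force: [0.4, 1.3, -0.3]
opening: 0.0871
cup axis [ 0.0002 -0.0135 -0.9999] base [0.3812 0.1933 0.3399] mouth [0.3812 0.192  0.2449]
q [-0.34 -0.06 -0.82  1.96  0.76  1.61 -0.48]
t33.45 pos [0.3856 0.1887 0.3167] F [ 0.4  1.3 -0.3] op 0.0871 
 shift [-6.87 -4.2   6.6 ] turn [7.26 1.14 6.77]
```

```bash

python3 -m handwheel '[[-0.3,0,-0.2,0.4,0.9,0.8],[-0.3,0,0,0.4,0.9,0.8],[-0.3,0,0,0.4,0.9,0.8],[-0.3,0,0,0.4,0.9,0.8],[-0.3,0,0,0.4,0.9,0.8]]' >/dev/null
python3 -m handwheel '[[0,0,0,0.4,0.9,0.8],[0,0,0,0.4,0.9,0.8],[0,0,0,0.4,0.9,0.8],[0,0,0,0.4,0.9,0.8],[0,0,0,0.4,0.9,0.8]]' >/dev/null
python3 -c "
from h import *
hand();go([.5,-.20,.33],DOWN)"
```

```text
cup axis [-0.0455  0.7063 -0.7065] base [0.3978 0.1629 0.3871] mouth [0.3935 0.23   0.32  ]
q [-0.08 -0.11 -0.46  1.65  0.04  1.61 -0.44]
t34.28 pos [0.3972 0.175  0.3664] F [ 0.2  0.3 -0.4] op 0.0867 
 shift [-12.61   2.27   2.31] turn [0.35 1.02 1.1 ]
```

```bash

python3 -m handwheel '[[-1,0.2,0.1,0,0.3,0.3],[-1,0.3,0.1,0,0.3,0.3],[-1,0.3,0,0,0.2,0.3],[-1,0.3,0,0,0,0],[-1,0.3,0,0,0,0]]' >/dev/null
python3 -m handwheel '[[-1,0.3,0,0,0,0],[-1,0.3,0,0,0,0],[-1,0.3,0,0,0,0],[-1,0.3,0,0,0,0],[-1,0.3,0,0,0,0]]' >/dev/null
python3 -m handwheel '[[-1,0.3,0,0,-1,0],[-1,0.3,0,0,-1,0],[0,0.3,0,0,-1,0],[0,0,0,0,-1,0],[0,0,0,0,-1,0]]' >/dev/null
python3 -c "
from h import *
hand();go([.5,-.20,.33],M45)"
```

```text
cup axis [ 0.0251  0.4357 -0.8998] base [ 0.5203 -0.2073  0.401 ] mouth [ 0.5227 -0.1659  0.3155]
q [ 0.13  0.05 -0.1   1.53  0.42  1.52  0.01]
t35.53 pos [ 0.521  -0.2027  0.3774] F [ 0.4  0.1 -0.4] op 0.0871 
 shift [ 0.72 -0.75  1.39] turn [ 0.34 -4.6  -0.17]
```

```bash

python3 -m handwheel '[[0.6,0.5,0.8,0.1,-1,0],[0.6,0.5,0.8,0.1,-1,0],[0.6,0.5,0.8,0.1,-1,0],[0.6,0.4,0.6,0,-1,0],[0.5,0.2,0.4,0,-0.6,0]]' >/dev/null
python3 -c "
from h import *
hand();go([.583,-.176,.22],M45)"
```

```text
cup axis [ 0.0302  0.0648 -0.9975] base [ 0.5921 -0.1758  0.2752] mouth [ 0.595  -0.1697  0.1804]
q [-0.06  0.32 -0.17  1.65  0.84  1.45 -0.47]
t35.95 pos [ 0.5928 -0.1804  0.2516] F [-0.3  0.  -0.2] op 0.0871 
 shift [ 0.85 -0.36  0.62] turn [ 0.25  0.23 -0.28]
```

```bash

python3 -m handwheel '[[0.45,-0.3,0.3,0.2,0.2,-0.3],[0.4,0,0.7,0,0,0],[0,0,0.8,0,0,0],[0,0,0.8,0,0,0],[0,0,0.5,0,0,0]]' >/dev/null
python3 -c "
from h import *
go([.583,-.2605,.137],M45)
snap('side','s7.png',(270,150,390,300),4)"
```

```text
t36.37 pos [ 0.5836 -0.2193  0.1575] F [-0.2 -0.5 -0.6] op 0.0871 
 shift [-0.5  -0.04  1.45] turn [ 0.05 -0.08  0.27]
```

View pics/s7.png

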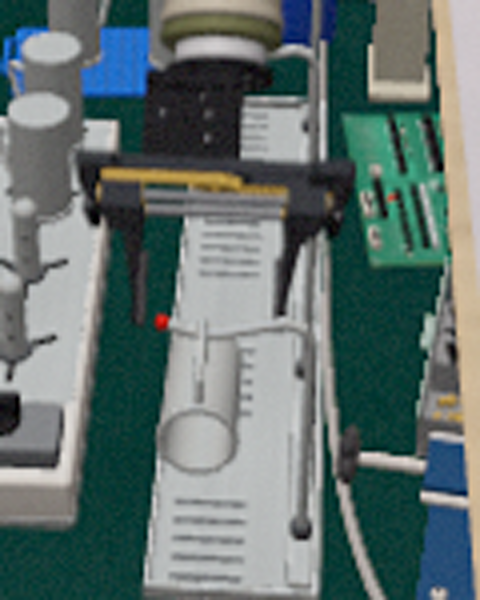

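```bash

python3 -m handwheel '[[-0.45,0,0.2,0,0,0.2],[0,0,0.5,0,0,0],[0,0,0.5,0,0,0],[0,0,0.2,0,0,0]]' >/dev/null
python3 -c "
from h import *
go([.583,-.2605,.137],M45)"
```

```text
t36.75 pos [ 0.5831 -0.2633  0.1399] F [-1.9 -0.4 -0.2] op 0.0872 
 shift [ 0.13 -0.    0.  ] turn [ 0.02 -0.11 -0.01]
```

```bash

python3 -m handwheel '[[0.1,0,0,0,-0.1,0],[0,0,0,0,0,0],[0,0,0,0,0,0],[0,0,0,0,0,0],[0,0,0,0,0,0]]' 0 40
python3 -m handwheel '[[0,0,0,0,0,0],[0,0,0,0,0,0],[0,0,0,0,0,0],[0,0,0,0,0,0]]'
python3 -c "
from h import *
print(st()[2].tolist())"
```

```text
clock: 37.17
position: [0.5837, -0.261, 0.1397]
eef_rot: [1.761, 1.757, -0.724]
wrist_force: [-0.5, 0.8, 0.1]
opening: 0.0616
clock: 37.5
position: [0.5844, -0.2594, 0.1402]
eef_rot: [1.759, 1.759, -0.722]
wrist_force: [-0.4, -0.4, -0.3]
opening: 0.0514
[[0.002341958863894017, 0.999984730650975, 0.005005366477765727], [0.7081253721801122, 0.0018758384812433138, -0.7060842290440779], [-0.7060828368565953, 0.00519804721883127, -0.7081101664300925]]
```

```bash
cat >> h.py <<'E'
RP=Ro.from_rotvec([1.759,1.759,-.722]).as_matrix()
O=RP.T@np.array([0,.0259,.0048]); CT=RP.T@np.array([0,-np.cos(.087),np.sin(.087)])
def rplace(yaw): return Ro.from_euler('z',yaw,degrees=True).as_matrix()@Ro.from_euler('x',95,degrees=True).as_matrix()@RP
E
python3 -m handwheel '[[-0.18,0,-0.18,0,0,0],[-0.18,0,-0.18,0,0,0],[0,0,0,0,0,0]]'
python3 -m handwheel '[[0,-0.4,0,0,0,0],[0,-0.4,0,0,0,0],[0,-0.4,0,0,0,0]]'
python3 -m handwheel '[[0,-0.6,0,0,0,0],[0,-0.7,0,0,0,0],[-0.3,-0.6,-0.3,0,0,0],[-0.5,-0.4,-0.5,0,0,0],[-0.7,-0.3,-0.7,0,0,0]]'
python3 -c "
from h import *
hand();go([.46,-.2,.33],rplace(-45));go([.46,-.2,.33],rplace(0))"
```

```text
clock: 37.75
position: [0.5841, -0.2592, 0.1565]
eef_rot: [1.759, 1.76, -0.723]
wrist_force: [0.2, -1.0, -1.2]
opening: 0.0515
clock: 38.0
position: [0.5495, -0.2589, 0.1578]
eef_rot: [1.759, 1.759, -0.718]
wrist_force: [-0.6, 0.5, -0.6]
opening: 0.0508
clock: 38.42
position: [0.4644, -0.2592, 0.2179]
eef_rot: [1.76, 1.764, -0.725]
wrist_force: [0.8, -0.8, -0.9]
opening: 0.0514
cup axis [ 0.0007 -0.9964  0.0843] base [ 0.4644 -0.2333  0.2227] mouth [ 0.4645 -0.328   0.2307]
q [ 0.06  0.08 -0.13  2.    0.84  1.27 -0.42]
t38.42 pos [ 0.4644 -0.2592  0.2179] F [ 0.8 -0.8 -0.9] op 0.0514 
 shift [-1.23 -0.14 -4.04] turn [-0.54 19.48 11.07]
t38.42 pos [ 0.4644 -0.2592  0.2179] F [ 0.8 -0.8 -0.9] op 0.0514 
 shift [-1.23 -0.14 -4.04] turn [-0.03 20.69  0.11]
```

```bash

python3 -m handwheel '[[-0.3,0,-0.9,0,1,0.55],[-0.3,0,-0.9,0,1,0.55],[-0.2,0,-0.9,0,1,0.55],[0,0,-0.8,0,1,0.55],[0,0,-0.4,0,1,0.55]]' >/dev/null
python3 -m handwheel '[[0,0,0,0,1,0.55],[0,0,0,0,1,0.55],[0,0,0,0,1,0.55],[0,0,0,0,1,0.55],[0,0,0,0,1,0.55]]' >/dev/null
python3 -m handwheel '[[0,0,0,0,1,0.55],[0,0,0,0,1,0.55],[0,0,0,0,1,0.55],[0,0,0,0,1,0.55],[0,0,0,0,1,0.55]]'
python3 -c "
from h import *
R1=rplace(-45);P=np.array([.434,-.040,.155])-R1@O;hand();go(P+[0,0,.10],R1)"
```

```text
clock: 39.67
position: [0.4629, -0.2027, 0.3528]
eef_rot: [-2.538, -1.351, -0.803]
wrist_force: [-0.3, 0.0, -1.5]
opening: 0.051
cup axis [-0.0991 -0.3128 -0.9446] base [ 0.4614 -0.2001  0.3789] mouth [ 0.4519 -0.2298  0.2892]
q [ 0.35 -0.07  0.33  1.75 -0.55  1.41  0.17]
t39.67 pos [ 0.4629 -0.2027  0.3528] F [-0.3  0.  -1.5] op 0.0510 
 shift [ 1.53 -4.34  5.25] turn [-0.35  3.84  2.47]
```

```bash

python3 -m handwheel '[[0.3,-0.9,0.7,0,1,0.6],[0.3,-0.9,0.7,-0.1,1,0.6],[0.3,-0.9,0.7,-0.1,1,0.6],[0.1,-0.8,0.9,-0.1,0.8,0.5],[0,-0.5,0.9,0,0.1,0.1]]' >/dev/null
python3 -c "
from h import *
R1=rplace(-45);P=np.array([.434,-.040,.155])-R1@O;hand();go(P+[0,0,.10],R1)"
```

```text
cup axis [ 0.0142  0.0171 -0.9998] base [ 0.4345 -0.0618  0.3034] mouth [ 0.4358 -0.0602  0.2084]
q [ 0.32 -0.28  0.29  2.24 -0.9   1.15  0.18]
t40.08 pos [ 0.4399 -0.0565  0.2782] F [ 0.9 -0.2 -0.5] op 0.0513 
 shift [-0.97 -0.54  1.38] turn [ 0.17 -0.27 -0.18]
```

```bash

python3 -m handwheel '[[-0.3,-0.2,0.45,0.1,-0.2,-0.1],[-0.3,-0.2,0.45,0.1,-0.1,-0.1],[-0.3,-0.1,0.35,0,0,0],[0,0,0,0,0,0]]' >/dev/null
python3 -c "
from h import *
R1=rplace(-45);P=np.array([.434,-.040,.155])-R1@O;hand();go(P,R1)
c=snap('side','s8.png',(230,150,330,250),6);print(proj(c,[.434,-.04,.255]),proj(c,[.434,-.04,.128]))"
```

```text
cup axis [-0.0042 -0.0001 -1.    ] base [ 0.4289 -0.0357  0.2538] mouth [ 0.4285 -0.0357  0.1588]
q [ 0.3  -0.26  0.27  2.32 -0.92  1.07  0.25]
t40.42 pos [ 0.4337 -0.0307  0.2284] F [-0.4  0.1 -1. ] op 0.0513 
 shift [-2.5   0.23  2.14] turn [-0.11  0.04  0.05]
[273.553  165.7479] [275.2934 201.2762]
```

View pics/s8.png

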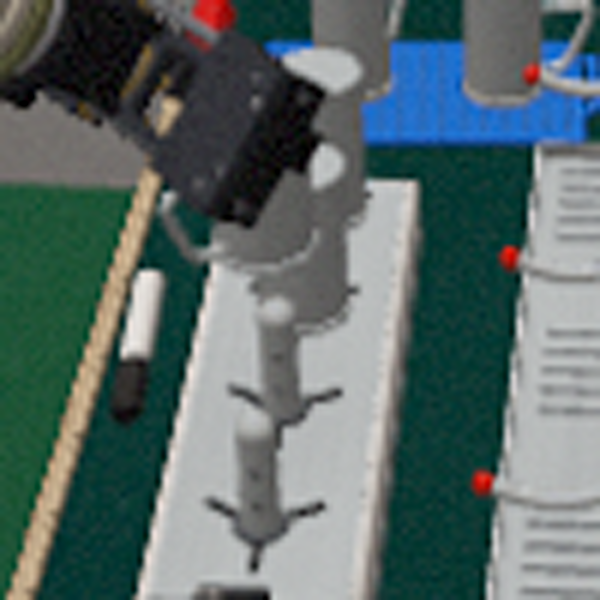

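```bash

python3 -m handwheel '[[-0.35,0.22,0.35,-0.1,0,0],[-0.4,0,0.35,0,0,0],[-0.4,0,0.35,0,0,0],[-0.4,0,0.35,0,0,0],[0,0,0,0,0,0]]' >/dev/null
python3 -c "
from h import *
R1=rplace(-45);P=np.array([.434,-.0405,.155])-R1@O;hand();go(P,R1)"
```

```text
cup axis [ 0.0122 -0.009  -0.9999] base [ 0.4396 -0.0437  0.1982] mouth [ 0.4407 -0.0445  0.1032]
q [ 0.28 -0.13  0.31  2.37 -1.04  0.99  0.45]
t40.88 pos [ 0.4448 -0.0389  0.1728] F [-1.6  0.4 -1. ] op 0.0510 
 shift [-1.14 -0.24  0.87] turn [ 0.12 -0.03  0.14]
```

```bash

python3 -m handwheel '[[-0.15,-0.22,0.05,0.1,0,0.1],[-0.35,0,0.3,0,0,0],[-0.3,0,0.3,0,0,0]]' >/dev/null
python3 -c "
from h import *
R1=rplace(-45);P=np.array([.434,-.0405,.155])-R1@O;hand();go(P,R1)"
```

```text
cup axis [ 0.0109 -0.0019 -0.9999] base [ 0.4371 -0.0417  0.1723] mouth [ 0.4381 -0.0419  0.0773]
q [ 0.28 -0.08  0.31  2.39 -1.1   0.98  0.55]
t41.13 pos [ 0.4423 -0.0368  0.1469] F [-0.2  0.1 -0.4] op 0.0508 
 shift [-0.48 -0.11  0.33] turn [ 0.08 -0.08  0.08]
```

```bash

python3 -m handwheel '[[-0.25,-0.08,0.18,0.05,-0.05,0.05],[-0.2,0,0.16,0,0,0],[-0.06,0,0.05,0,0,0],[-0.06,0,0.05,0,0,0]]' 
python3 -c "
from h import *
R1=rplace(-45);P=np.array([.434,-.0405,.155])-R1@O;hand();go(P,R1)"
```

```text
clock: 41.47
position: [0.441, -0.0358, 0.1277]
eef_rot: [-2.39, -0.986, -1.128]
wrist_force: [-3.6, 2.5, 15.4]
opening: 0.0508
cup axis [ 0.0067  0.0019 -1.    ] base [ 0.4358 -0.0408  0.1531] mouth [ 0.4365 -0.0406  0.0581]
q [ 0.31 -0.03  0.29  2.41 -1.15  0.97  0.61]
t41.47 pos [ 0.441  -0.0358  0.1277] F [-3.6  2.5 15.4] op 0.0508 
 shift [ 0.02 -0.05 -0.07] turn [ 0.02 -0.07  0.04]
```

```bash

python3 -m handwheel '[[0,0,0,0,0,0],[0,0,0,0,0,0],[0,0,0,0,0,0],[0,0,0,0,0,0],[0,0,0,0,0,0]]' 1
python3 -m handwheel '[[0,0,0,0,0,0],[0.1,0,-0.15,0,0,0],[0.3,0,-0.35,0,0,0],[0.5,0,-0.5,0,0,0],[0.5,0,-0.5,0,0,0]]'
python3 -m handwheel '[[0.7,0,-0.7,0,0,0],[0.8,0,-0.7,0,0,0],[0.8,0,-0.7,0,0,0],[0.8,0,-0.7,0,0,0]]'
python3 -c "
from h import *
hand();go([.40,-.232,.30],DOWN)
for n in('side','top'):
  c=snap(n,n+'9.png',*(((230,120,370,270),4) if n=='side' else ((180,160,420,270),3)))
  print([proj(c,X).round(1).tolist() for X in([.428,.149,.155],[.4305,.0545,.155],[.434,-.0405,.155])])"
```

```text
clock: 41.88
position: [0.4423, -0.0367, 0.131]
eef_rot: [-2.389, -0.987, -1.133]
wrist_force: [0.7, 1.2, -0.2]
opening: 0.0769
clock: 42.3
position: [0.4338, -0.0411, 0.1906]
eef_rot: [-2.39, -0.983, -1.122]
wrist_force: [0.4, 0.1, 0.2]
opening: 0.0865
clock: 42.63
position: [0.4268, -0.0448, 0.3194]
eef_rot: [-2.394, -0.978, -1.114]
wrist_force: [0.9, -0.1, -0.8]
opening: 0.0873
cup axis [-0.005  0.004 -1.   ] base [ 0.4219 -0.0499  0.3448] mouth [ 0.4214 -0.0495  0.2498]
q [ 0.37 -0.35  0.23  2.19 -0.84  1.22  0.06]
t42.63 pos [ 0.4268 -0.0448  0.3194] F [ 0.9 -0.1 -0.8] op 0.0873 
 shift [-3.71  3.82 -3.44] turn [  4.27 -10.34  -9.29]
[[280.7, 162.1], [277.8, 177.2], [274.9, 194.1]]
[[270.5, 234.9], [300.7, 234.2], [331.0, 233.1]]
```

View pics/side9.png

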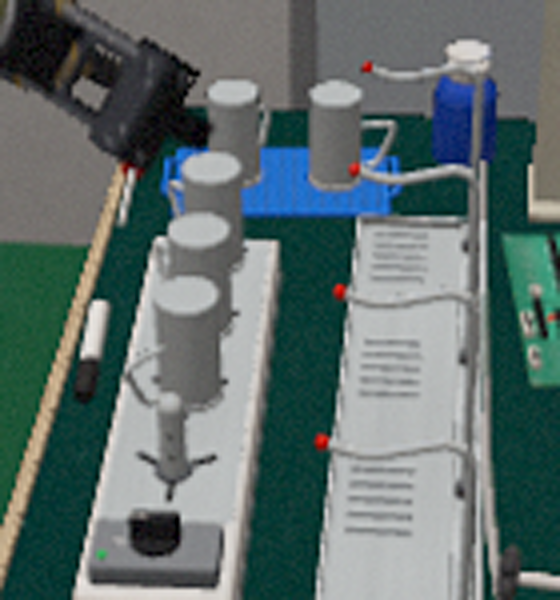

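```bash
cat >> h.py <<'E'
D2=np.array([[-1,0,0],[0,1,0],[0,0,-1.]])
E
python3 -m handwheel '[[0,0,-0.3,0.4,-0.9,-0.8],[0,0.4,-0.3,0.4,-0.9,-0.8],[0,0.4,-0.3,0.4,-0.9,-0.8],[0,0.4,0,0.4,-0.9,-0.8],[0,0.4,0,0.4,-0.9,-0.8]]' >/dev/null
python3 -m handwheel '[[0,0.4,0,0.4,-0.9,-0.8],[0,0.4,0,0.4,-0.9,-0.8],[0,0.4,0,0.4,-0.9,-0.8],[-0.5,0,0,0.4,-0.9,-0.8],[-0.5,0,0,0.4,-0.9,-0.8]]' >/dev/null
python3 -c "
from h import *
print(st()[0]['qpos']);go([.436,-.2315,.20],D2)"
```

```text
[ 0.217   0.0218  0.0275  1.5769 -0.0831  1.5424  0.1694]
t43.57 pos [ 0.4816 -0.1371  0.3423] F [-0.4  0.1 -0.5] op 0.0866 
 shift [-3.63 -1.34  4.45] turn [  0.97  -0.63 -20.59]
```

```bash

python3 -m handwheel '[[-0.8,-0.3,0.2,0.2,-0.1,-1],[-0.8,-0.2,0.3,0.2,-0.1,-1],[-0.8,-0.1,0.3,0.2,-0.1,-1],[-0.7,0,0.3,0.2,-0.1,-1],[0,0,0,0.2,-0.1,-1]]' >/dev/null
python3 -m handwheel '[[0,0,0,0,0,-1],[0,0,0,0,0,-1],[0,0,0,0,0,-1],[0,0,0,0,0,-1],[0,0,0,0,0,-1]]' >/dev/null
python3 -m handwheel '[[0,0,0,0,0,-1],[0,0,0,0,0,-1],[0,0,0,0,0,-1],[0,0,0,0,0,-1],[0,0,0,0,0,-1]]' >/dev/null
python3 -m handwheel '[[0,0,0,0,0,-1],[0,0,0,0,0,-1],[0,0,0,0,0,-1],[0,0,0,0,0,-1]]' >/dev/null
python3 -c "
from h import *
print(st()[0]['qpos']);go([.436,-.2315,.20],D2)"
```

```text
[0.3526 0.1278 0.0204 1.5682 0.0082 1.5292 1.894 ]
t45.15 pos [ 0.4614 -0.2325  0.2914] F [-0.2  0.2  0.5] op 0.0872 
 shift [ 0.59 -0.06  3.11] turn [ 0.23 -1.03 -0.61]
```

```bash

python3 -m handwheel '[[0.4,0,0.5,0.1,-0.5,-0.3],[0.2,0,0.7,0.1,-0.4,-0.2],[0,0,0.9,0,0,0],[0,0,0.9,0,0,0],[0,0,0.5,0,0,0]]' 0.45 >/dev/null
python3 -c "
from h import *
go([.436,-.2315,.085],D2)"
```

```text
t45.57 pos [ 0.44   -0.2326  0.1857] F [-0.5  0.4  0.6] op 0.0618 
 shift [0.12 0.04 3.36] turn [-0.02 -0.05 -0.03]
```

```bash

python3 -m handwheel '[[0.1,0,0.7,0,0,0],[0,0,0.8,0,0,0],[0,0,0.8,0,0,0],[0,0,0.5,0,0,0]]' >/dev/null
python3 -c "
from h import *
go([.436,-.2315,.085],D2)"
```

```text
t45.90 pos [ 0.4339 -0.233   0.0967] F [ 1.4  0.5 -0.6] op 0.0410 
 shift [-0.07  0.05  0.39] turn [-0.04 -0.07 -0.04]
```

```bash

python3 -m handwheel '[[-0.07,0.05,0.3,0,0,0],[0,0,0.1,0,0,0],[0,0,0,0,0,0],[0,0,0,0,0,0],[0,0,0,0,0,0]]' 0 30
python3 -m handwheel '[[0,0,0,0,0,0],[0,0,0,0,0,0],[0,0,0,0,0,0]]'
python3 -c "
from h import *
go([.436,-.2315,.085],D2);print(st()[0]['torque'])"
```

```text
clock: 46.32
position: [0.4366, -0.2352, 0.0875]
eef_rot: [-0.01, -3.137, 0.013]
wrist_force: [0.0, 0.1, -0.4]
opening: 0.014
clock: 46.57
position: [0.4367, -0.235, 0.0876]
eef_rot: [-0.01, -3.137, 0.013]
wrist_force: [-0.6, 0.7, 2.4]
opening: 0.0107
t46.57 pos [ 0.4367 -0.235   0.0876] F [-0.6  0.7  2.4] op 0.0107 
 shift [0.02 0.12 0.08] turn [-0.11 -0.06 -0.08]
[ 0.1301 -0.02    0.0379]
```

```bash

python3 -m handwheel '[[0,0,0,0,0,0.6],[0,0,0,0,0,1],[0,0,0,0,0,1],[0,0,0,0,0,1],[0,0,0,0,0,1]]'
python3 -m handwheel '[[0,0,0,0,0,1],[0,0,0,0,0,1],[0,0,0,0,0,1],[0,0,0,0,0,1],[0,0,0,0,0,1]]'
python3 -m handwheel '[[0,0,0,0,0,1],[0,0,0,0,0,1],[0,0,0,0,0,1],[0,0,0,0,0,1],[0,0,0,0,0,0]]'
python3 -c "
from h import *
go([.436,-.2315,.087],D2);print(st()[0]['torque'])"
```

```text
clock: 46.98
position: [0.4367, -0.2348, 0.0875]
eef_rot: [-0.602, -3.08, 0.014]
wrist_force: [0.6, 0.6, 2.0]
opening: 0.011
clock: 47.4
position: [0.4368, -0.2347, 0.0875]
eef_rot: [-1.232, -2.888, 0.015]
wrist_force: [-1.6, 0.1, 2.2]
opening: 0.0107
clock: 47.82
position: [0.4369, -0.2345, 0.0875]
eef_rot: [-1.705, -2.639, 0.016]
wrist_force: [-0.5, -0.1, 2.2]
opening: 0.0108
t47.82 pos [ 0.4369 -0.2345  0.0875] F [-0.5 -0.1  2.2] op 0.0108 
 shift [0.11 0.01 0.02] turn [ -0.13  -0.   -14.34]
[ 0.064   0.0589 -0.0682]
```

```bash

python3 -m handwheel '[[0,0,0,0,0,1],[0,0,0,0,0,1],[0,0,0,0,0,0.8],[0,0,0,0,0,0.5],[0,0,0,0,0,0.4]]' >/dev/null
python3 -c "
from h import *
go([.436,-.2315,.087],D2);print(st()[0]['torque'],st()[0]['qpos'])"
```

```text
t48.23 pos [ 0.437  -0.2346  0.0875] F [-0.8 -1.   2.4] op 0.0110 
 shift [ 0.11 -0.02  0.02] turn [ -0.14   0.02 -18.01]
[0.0137 0.0707 0.5623] [ 0.2568  0.1743  0.1484  1.9607 -0.0181  1.0105  0.5429]
```

```bash

python3 -m handwheel '[[0,0,0,0,0,0],[0,0,0,0,0,0],[0,0,0,0,0,0],[0,0,0,0,0,0]]' 0.45
python3 -m handwheel '[[0,0,-0.3,0,0,0],[0,0,-0.6,0,0,0],[0,0,-1,0,0,0],[0,0,-1,0,0,0],[0,0,-1,0,0,0]]'
python3 -m handwheel '[[0,0,-1,0,0,0],[-0.8,0,-1,0,0,0],[-1,0,0,0,0,0],[-1,0,0,0,0,0],[-1,0,0,0,0,0]]'
python3 -c "
from h import *
s=bot.read_state();print(s['clock'],s['position'],s['eef_rot'])
a=snap('side')['bgr'][120:290,230:350]; b=snap('top')['bgr'][160:270,180:420]
A=cv2.resize(a,None,fx=3.3,fy=3.3,interpolation=cv2.INTER_CUBIC)
B=cv2.resize(b,(A.shape[1],int(b.shape[0]*A.shape[1]/b.shape[1])),interpolation=cv2.INTER_CUBIC)
cv2.imwrite('pics/f1.png',A);c=snap('wrist','f2.png')"
```

```text
clock: 48.57
position: [0.4367, -0.2343, 0.087]
eef_rot: [2.062, 2.37, -0.017]
wrist_force: [0.3, 0.2, 0.0]
opening: 0.0303
clock: 48.98
position: [0.4333, -0.2317, 0.2037]
eef_rot: [-2.049, -2.365, 0.025]
wrist_force: [0.9, -0.7, -0.9]
opening: 0.039
clock: 49.4
position: [0.4551, -0.3424, 0.2807]
eef_rot: [2.038, 2.388, -0.014]
wrist_force: [0.1, -0.4, 0.5]
opening: 0.0392
49.4 [ 0.4551 -0.3424  0.2807] [ 2.0378  2.3876 -0.0136]
```

View pics/f1.png

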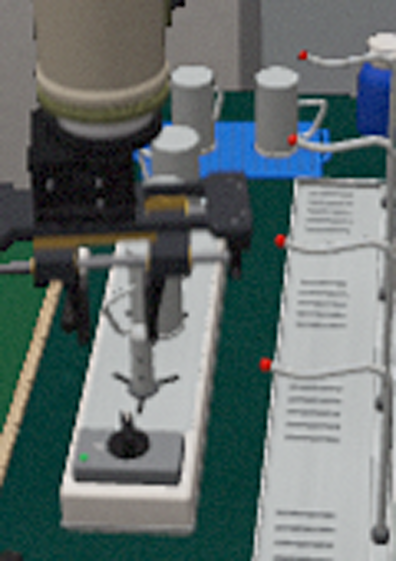

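```bash
python3 -m handwheel '[[0,0,0,0,0,0],[0,0,0,0,0,0]]'; python3 -c "
from workcell import bot
bot.close_job()"
```

```text
clock: 49.72
position: [0.4538, -0.3419, 0.2791]
eef_rot: [-2.042, -2.385, 0.015]
wrist_force: [0.1, 0.3, 0.2]
opening: 0.0394
the job is handed in; nothing more can be done
```

The job is handed in at about 50 s of the 210 s allowed; no verdict was reported.

**What I did:**
- Both dry cups came off pegs 0 and 3 and went upside down over the two posts of the carrier tray.
- The three rinsed cups there were hung on hooks 0, 1 and 3. The hook 0 cup went to peg 0, the hook 1 cup to peg 1 and the hook 3 cup to peg 2. Peg 3 stays empty.
- I then gripped the timer knob and turned it clockwise about 1.43 rad. The wrist moment rose to 0.56 N m there, so I took that as the stop.

**Last checks:**
- **Cups on pegs:** each one met upward contact force when lowered to rim height. In the side picture after the third placing, their tops lay about 2 pixels (roughly 4 mm) from where I expected. That offset was to the same side for all three, so it may be camera calibration.
- **Dry cups:** they stood at the same pixels in the last side picture as after placing, so I saw no sign of either being knocked aside.
- **Robot:** the gripper was clear of everything, with wrist force near zero.

**Disagreements and limits:**
- The top and wrist views put the carrier posts up to 8 mm apart. I used the wrist view, and both cups went down over their posts.
- In the last side picture the gripper hides part of peg 1 and peg 2. I had seen both cups seated before turning the knob, and the gripper stayed clear of them.
- My first turn of a rinsed cup ran two joints against their limits. A different yaw solved it, and the other cups used that way.
- I viewed 18 pictures, against a budget of 14 (one or two over allowed).

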